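# Wind the viewing light and show the sample to the camera

### The job

Wind the viewing light's spring timer fully up to its stop with the brass key, clockwise seen from above (it will take several part turns), so that the light stays on. Then take the yellow-capped sample bottle out of the red tray and hold it up in the air in front of the camera, cap uppermost, its middle at the centre of the view 16 cm straight out from the lens and its label squarely facing the lens, which means leaning the bottle back to match the camera's downward look. Finish while still holding it there, steady, and leave the other bottles and things on the bench standing where they are.

Things in the scene. Friction and masses are not known exactly. Their poses are not given: they have to be found in the camera images.
- key (a joint): turn of the timer's winding key, rad: grows as the key is turned clockwise seen from above; 0 is run down, the stop is at 3.2 (just over half a turn from run down). It is sprung: it takes 0.09 to 0.15 N m to wind, and its ratchet holds it wherever it is let go
- key_grip (a point): point on the turning axis of the upright brass wing key on the timer, 71 mm above the table, 24 mm above the key's foot, 14 mm below its top. The wing is a bar 46 mm long (this point's x axis, turning with the key; red dot at its +x end), 12 mm thick (y), 30 mm high, on a white housing 110 x 90 x 45 mm with a dark dial. z is up
- sample_center (a point): centre, half-way up, of the bottle to show: the YELLOW-capped one in the tray. Round, 90 mm tall: clear body 40 mm across with rust-red lower part; cap 42 mm across, 26 mm high, grippable all around; ~0.1 kg. z up through the cap, x out through the middle of its white label with a red square (15 to 49 mm above the foot). A black stripe on the cap's top runs from its centre to the label side
- view_point (a point): the point in the air where the camera looks and focuses, 200 mm above the table, 160 mm straight in front of the lens, vertically above the white and blue ring mark on the station's grey base plate (8 mm thick). Its x axis points from here straight to the lens, 25 degrees above the horizontal, z is the camera's up direction (25 degrees from vertical), y is level
- lens (a point): middle of the front of the camera's lens, 160 mm from the viewing point along that point's x axis; around it a white ring light 72 mm across. The black camera box, 60 x 60 mm, runs 108 mm on behind the lens to a steel post; its highest edge is 340 mm above the table
- station: viewing station, fixed: grey base plate carrying ring mark, post, camera and, at its side, the timer. Origin on the table under the viewing point; x level towards the camera's post (215 mm away, top at 293 mm), z up. The timer's key axis is at x = 30, y = -190 mm
- tray: red open tray, 185 x 185 x 26 mm, walls and floor 4 mm, fixed; origin in the middle of its underside. Four bottles stand in it 80 mm apart in a square
- jar_a_center (a point): centre, half-way up, of a white-capped bottle in the tray, same size as the sample bottle (90 mm tall, 42 mm across); bystander
- jar_b_center (a point): centre, half-way up, of a white-capped bottle in the tray, same size as the sample bottle (90 mm tall, 42 mm across); bystander
- jar_c_center (a point): centre, half-way up, of a white-capped bottle in the tray, same size as the sample bottle (90 mm tall, 42 mm across); bystander
- wash_bottle: white wash bottle with a blue cap, 68 mm across, 170 mm tall; origin in the middle of its underside; bystander
- beaker: empty glass beaker, 72 mm across, 85 mm tall; origin in the middle of its underside; bystander
- specimen_case: flat black specimen case, 100 x 120 x 30 mm; origin in the middle of its underside; bystander
Not all that is in view belongs to the job. What is shaped like the part that bears sample_center but green or purple is not meant.

How it is judged:
On the way, in this order (a step that is already met when the one before it is completed fails the run):
1. the timer is wound fully up to its stop (value of joint key above 2.95 rad), for 0.2 s.
2. the sample bottle is lifted clear of the tray in the gripper (height (world z) of sample_center above 0.12 m and contact force between the fingers and sample above 0.5 N), for 0.2 s.
At the end, for the whole second after the job is handed in: Key still wound (above 2.8 rad); bottle centre within 25 mm of the viewing point and over 170 mm above the table, label facing the lens within 15 degrees, bottle axis within 43 degrees of vertical, cap up; held by the fingers, not touching the station, still (value of joint key above 2.8 rad and distance between sample_center and view_point below 0.025 m and height (world z) of sample_center above 0.17 m and angle between the x axis of sample_center and the x axis of view_point, either way round below 0.26 rad and x of lens in the frame of sample_center above 0.1 m and angle between sample_center's own z axis and vertical below 0.75 rad and contact force between the fingers and sample above 0.5 N and contact force between sample and station below 0.1 N and linear speed of sample below 0.02 m/s and angular speed of sample below 0.2 rad/s); the arm keeps its last pose, push and grip.
It fails at once if another bottle in the tray is shifted more than 20 mm or tipped (distance of any of jar_a_center, jar_b_center, jar_c_center from where it was at the start of the episode above 0.02 m or angle between any of jar_a_center, jar_b_center, jar_c_center's own z axis and vertical above 0.4 rad).
It fails at once if a bystander on the bench is shifted more than 30 mm or tipped (distance of any of wash_bottle, beaker, specimen_case from where it was at the start of the episode above 0.03 m or angle between any of wash_bottle, beaker, specimen_case's own z axis and vertical above 0.4 rad).
It fails at once if the sample bottle is laid over more than 60 degrees (angle between sample_center's own z axis and vertical above 1.05 rad).
It also fails if it takes over 72 s, if anything falls off the work surface, if the arm or the gripper's body presses on something with over 40 N, if the wrist force passes 120 N, or if a joint passes its speed limit or range.

### The arm

A 6-joint arm with a two-finger parallel gripper is mounted at the origin on the work surface. World frame = base frame: x ahead of the robot, y to its left, z up, the work surface at z = 0. Lengths are in m, angles in rad, forces in N, time in s.
With the tool pointing down it reaches from about 0.25 to 0.85 m from the base axis. Payload 12.5 kg.
Tool frame: the origin (TCP) lies midway between the tips of the shut fingers; the grasp point (between the pads) lies 19 mm behind it; x points along the fingers, y is the direction in which the jaws open and shut, and the axes are right-handed (so a half turn about x gives the same grasp; the last joint's range is limited). The gripper opens to 93 mm and grips with 3 to 60 N. Pads are 15 mm wide; open, the fingers measure 128 mm over their backs; the gripper's body (75 mm by 188 mm) begins 65 mm behind the grasp point.
Start: joints at [-1.252, 0.351, 1.652, -0, 1.139, -0.085], TCP at [0.216, -0.506, 0.219] pointing down, gripper open.
Joint ranges: [-2.75, 2.75], [-0.79, 2.1], [0.01, 2.65], [-1.57, 4.71], [0.07, 3.14], [-2.87, 2.87]. Speed limits (rad/s): [2.22, 2.22, 2.79, 3.14, 3.14, 3.14].

### API

Orientations are given as a unit quaternion [x, y, z, w].
In Python, from station import sensors, eyes, ticket gives the robot as it stands.
- The arm moves only by the tool carry_out, never from a script. Its argument "deltas" is a list of rows, each an object of numbers: "tx", "ty", "tz": the shift along the tool's x, y, z in m; "yaw": the turn about the tool's x in degrees; "hand": the closure in counts, from 0 (fully open) to 255 (shut). A call has 1 to 10 rows; each row is the pose to reach, as a shift and turn from the pose measured when the call began, along the tool's axes at that moment; what a row does not reach only later rows make up. A row lasts 1/8 s, in which the tool goes at most 62.5 mm and 10.7 degrees, less where a joint would pass 70% of its speed; a pose out of reach is approached as far as the arm can. A call with a gripper value outside its range is refused whole. The fingers move at their own pace and stop on an object; "squeeze" is the grip in N (left out, the last holds). Time passes only in rows, so rows that repeat a pose let the fingers close. It gives the time, the measured TCP pose, the force and the opening at its end, in the units of the state.
- sensors.state(): the state, without advancing time (a new reading comes with each control period).
- eyes.camera(name): name is "scene" or "top" or "wrist"; returns a dict with "color" (384x512x3 uint8, red, green, blue), "fx", "fy", "cx", "cy" (pixels), "R" (3x3) and "t" (3): a world point X has camera coordinates R X + t; the wrist camera has in their place "tool_from_camera" (4x4, takes a point from camera to tool coordinates, whose origin is the TCP and whose axes are the tool frame's). Camera axes: x right, y down, z forward; pixel columns grow to the right and rows downward; lengths in m; the calibration is good to about 2 mm. A picture is of the moment at which its call begins: read the wrist's pose just before it. There is no depth.
- ticket.job_done(): hands the job in, once; it reports no verdict.
The state is a dict: "clock": time; "qpos": joint angles; "dq": joint speeds; "joint_torque": joint torques, N m; "position": TCP position; "ee_rot": TCP orientation; "ft_force": force on the tool from outside, world axes, zero at the start; "wrist_torque": the same for the moment, N m; "opening": finger opening in m.
Only numpy, scipy, OpenCV 4.12 (cv2) and the standard library are available. Lean on these libraries where they do the work, as an engineer would, in place of code of your own. Each camera call takes 0.05 s, during which the arm holds its last target.

## Working session

There is one attempt and no reset: what is moved stays moved. The work goes in short steps, Python scripts to look and compute and a tool call to move; the robot and the scene stay as the last step left them, time stands still between calls to the robot, and variables do not carry over. Pictures are saved under pics/ and viewed, and the job is handed in when it is done.

Besides the shell and the picture viewer there is one more tool, called after ">>>" as a command line: name --argument value ..., lists and objects as JSON in quotes. carry_out: Moves the arm, as the interface text tells. Its arguments: {"type":"object","properties":{"deltas":{"type":"array","items":{"type":"object","properties":{"tx":{"type":"number"},"ty":{"type":"number"},"tz":{"type":"number"},"yaw":{"type":"number"},"hand":{"type":"number"}}}},"squeeze":{"type":"number"}},"required":["deltas"]}

```bash
ls; mkdir -p pics; cat > shot.py <<'E'
import sys,cv2,json,numpy as np
from station import sensors,eyes
for n in sys.argv[2:]:
    s=sensors.state(); c=eyes.camera(n)
    cv2.imwrite(f'pics/{sys.argv[1]}_{n}.png',cv2.resize(c['color'][:,:,::-1],(768,576),interpolation=cv2.INTER_CUBIC))
    np.save(f'pics/{sys.argv[1]}_{n}.npy',dict(c=c,s=s),allow_pickle=True)
print(s)
E
python3 shot.py a scene top wrist
```

```text
pics
{'clock': 0.1, 'qpos': array([-1.25158589e+00,  3.51146709e-01,  1.65233184e+00,  1.69120336e-05,
        1.13910956e+00, -8.45860979e-02]), 'dq': array([-0.00105119,  0.00097582, -0.00290787, -0.00067907,  0.00035696,
        0.00280907]), 'joint_torque': array([ 2.63515794e-04, -4.98030353e+01, -2.85706365e+01,  6.99902256e-02,
        2.38552195e-02, -3.11283782e-05]), 'position': array([ 0.21604234, -0.50546776,  0.21818553]), 'ee_rot': array([-0.69270842, -0.14214339,  0.69278002, -0.14144306]), 'ft_force': array([0.28621861, 0.3492192 , 1.27419443]), 'wrist_torque': array([0.01580942, 0.02155767, 0.00511495]), 'opening': 0.09302105377251645}
```

View pics/a_scene.png

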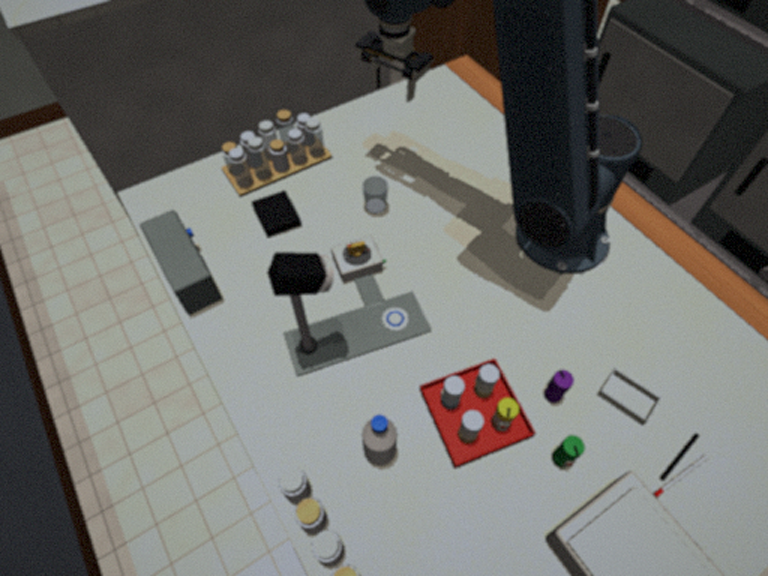

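View pics/a_top.png

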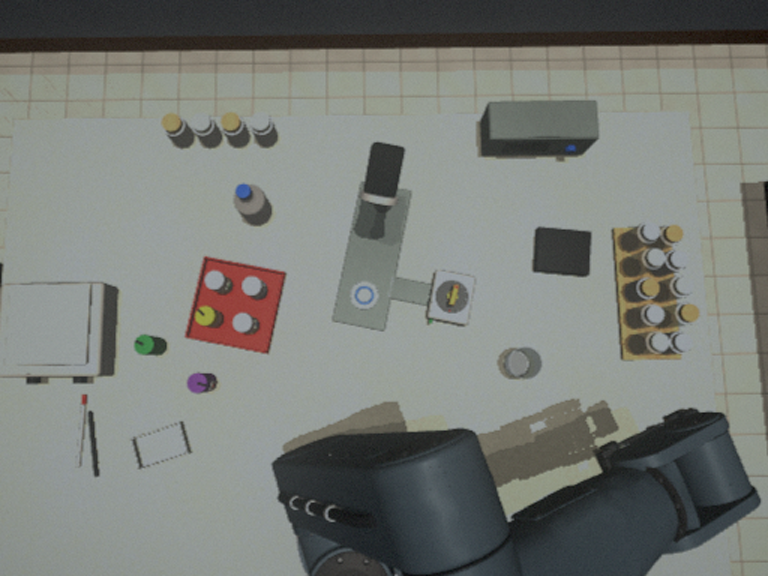

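View pics/a_wrist.png

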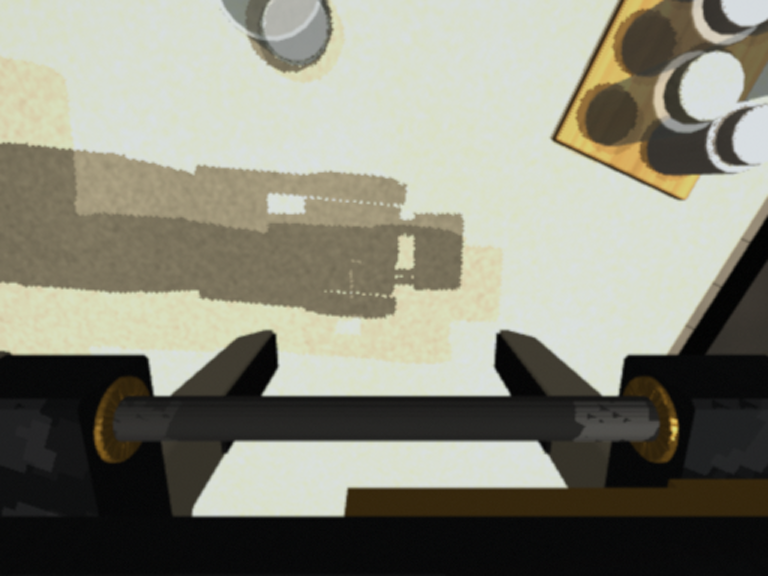

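The top view (768x576) shows the key at (453,296), ring mark at (364,295), yellow cap at (205,316) in the tray, and decoys green (145,345) and purple (200,382). The beaker is at (518,362). The tool only yaws, so the lean has to come from pivoting the bottle in a light grip against a fixed edge.

```bash
cat > h.py <<'E'
import numpy as np,cv2
from scipy.spatial.transform import Rotation as Ro
def load(f): 
    d=np.load(f'pics/{f}.npy',allow_pickle=True).item(); return d['c'],d['s']
def cam(c,s):
    if 'R' in c: R,t=np.array(c['R']),np.array(c['t']); return R.T,-R.T@t
    T=np.array(c['tool_from_camera']); A=Ro.from_quat(s['ee_rot']).as_matrix()
    return A@T[:3,:3], A@T[:3,3]+s['position']
def ray(f,uv):
    c,s=load(f); R,o=cam(c,s)
    d=R@np.array([(uv[0]-c['cx'])/c['fx'],(uv[1]-c['cy'])/c['fy'],1]); return o,d/np.linalg.norm(d)
def plane(f,uv,z):
    o,d=ray(f,uv); return o+d*(z-o[2])/d[2]
def proj(f,X):
    c,s=load(f); R,o=cam(c,s); p=R.T@(np.array(X)-o); return np.array([c['fx']*p[0]/p[2]+c['cx'],c['fy']*p[1]/p[2]+c['cy']])
def tri(*fu):
    A=np.zeros((3,3));b=np.zeros(3);L=[]
    for f,uv in fu:
        o,d=ray(f,uv);P=np.eye(3)-np.outer(d,d);A+=P;b+=P@o;L.append((P,o))
    X=np.linalg.solve(A,b); return X,[float(np.linalg.norm(P@(X-o))) for P,o in L]
def blobs(f,lo,hi,amin=6):
    im=load(f)[0]['color']; h=cv2.cvtColor(np.ascontiguousarray(im),cv2.COLOR_RGB2HSV)
    m=cv2.inRange(h,np.array(lo),np.array(hi)); n,l,st,ce=cv2.connectedComponentsWithStats(m)
    return m,[(tuple(np.round(ce[i],1)),int(st[i,4]),st[i,:4].tolist()) for i in range(1,n) if st[i,4]>=amin]
E
python3 - <<'E'
from h import *
for f in('a_top','a_scene'):
    print(f,'yellow',blobs(f,(22,120,80),(38,255,255))[1])
    print(' red',blobs(f,(0,150,70),(8,255,255))[1])
    print(' blue',blobs(f,(100,70,70),(130,255,255))[1])
    c,s=load(f); print(cam(c,s)[1],c['fx'])
for f in('a_top','a_scene'):
    c,s=load(f); im=c['color'][:,:,::-1]
    k=(302,197) if 'top' in f else (238,165)
    a=cv2.resize(im[k[1]-25:k[1]+25,k[0]-30:k[0]+30],None,fx=10,fy=10,interpolation=cv2.INTER_CUBIC)
    cv2.imwrite(f'pics/key_{f}.png',a)
E
```

```text
a_top yellow [((np.float64(136.7), np.float64(210.3)), 129, [130, 204, 14, 13])]
 red [((np.float64(152.3), np.float64(204.3)), 1070, [127, 174, 55, 58]), ((np.float64(167.5), np.float64(230.3)), 13, [164, 228, 8, 6])]
 blue [((np.float64(380.2), np.float64(98.2)), 31, [377, 96, 7, 5]), ((np.float64(161.7), np.float64(126.9)), 80, [157, 122, 11, 10]), ((np.float64(242.4), np.float64(196.5)), 48, [237, 191, 12, 12])]
[ 0.35529177 -0.03576358  1.39618861] 414.05246698548
a_scene yellow [((np.float64(237.1), np.float64(162.7)), 7, [235, 162, 5, 2]), ((np.float64(338.6), np.float64(271.8)), 158, [332, 265, 14, 15])]
 red [((np.float64(315.5), np.float64(279.3)), 1911, [281, 243, 75, 68]), ((np.float64(438.5), np.float64(328.0)), 12, [437, 326, 4, 5])]
 blue [((np.float64(125.9), np.float64(154.2)), 17, [124, 152, 5, 6]), ((np.float64(263.0), np.float64(212.0)), 40, [258, 207, 11, 11]), ((np.float64(252.4), np.float64(281.8)), 107, [247, 276, 12, 12])]
[0.88712058 0.4938127  1.08670419] 346.96390377712123
```

```bash
python3 - <<'E'
from h import *
o=[]
for f in('a_top','a_scene'):
    o.append(cv2.resize(load(f)[0]['color'][:,:,::-1][(slice(165,240) if 'top' in f else slice(235,315)),(slice(115,195) if 'top' in f else slice(275,360))],(400,400),interpolation=cv2.INTER_CUBIC))
cv2.imwrite('pics/tray2.png',np.hstack(o))
k=np.hstack([cv2.resize(cv2.imread(f'pics/key_a_{n}.png'),(400,400)) for n in('top','scene')]);cv2.imwrite('pics/key2.png',k)
E
```

```text
(no output)
```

View pics/tray2.png

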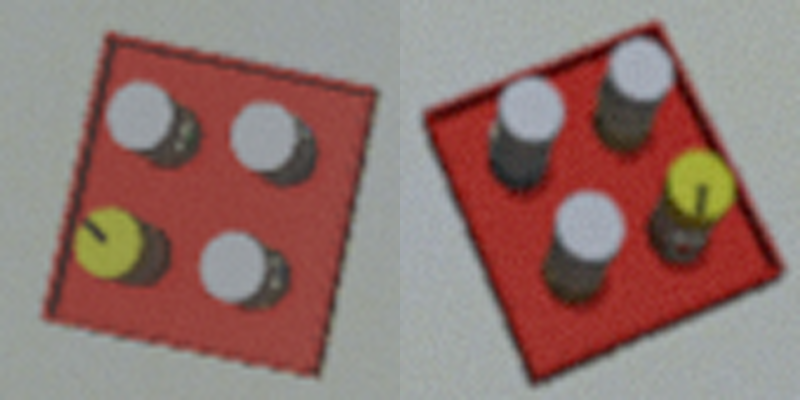

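View pics/key2.png

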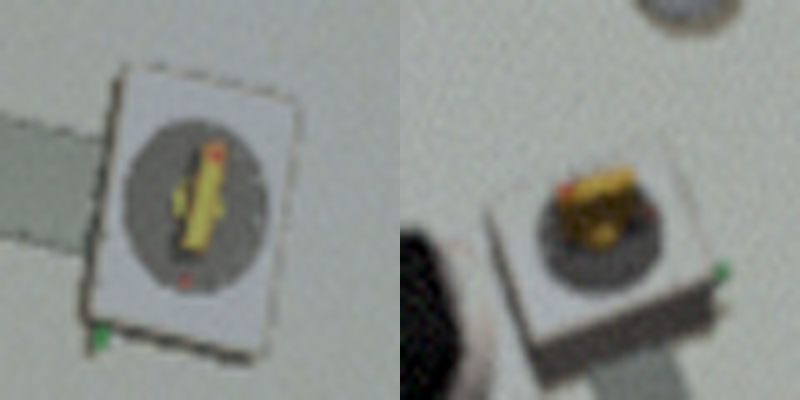

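The tray crop shows the stripe pointing up-left in the top view, with the label side towards the wall. The key crop shows the wing running nearly up-down with its red dot at the top. Now computing positions.

```bash
python3 - <<'E'
from h import *
print('cap',tri(('a_top',(136.7,210.3)),('a_scene',(338.6,271.8))))
print('ring',tri(('a_top',(242.4,196.5)),('a_scene',(263,212))))
for f,k in(('a_top',(302,197)),('a_scene',(238,165))):
    m,b=blobs(f,(12,90,60),(35,255,255),3); print(f,[x for x in b if abs(x[0][0]-k[0])<20 and abs(x[0][1]-k[1])<20])
# purple & green
for lo,hi,n in(((130,80,40),(165,255,255),'pur'),((50,100,40),(80,255,255),'grn')):
    print(n,[ (b[0],b[1]) for f in('a_top','a_scene') for b in blobs(f,lo,hi)[1]])
# tray corners
for f in('a_top','a_scene'):
    m,b=blobs(f,(0,130,50),(10,255,255)); n,l,st,ce=cv2.connectedComponentsWithStats(m); i=1+np.argmax(st[1:,4])
    cs=cv2.findContours((l==i).astype(np.uint8),cv2.RETR_EXTERNAL,cv2.CHAIN_APPROX_NONE)[0][0]
    hu=cv2.convexHull(cs); q=cv2.approxPolyDP(hu,6,True)[:,0]
    print(f,q.tolist(),[np.round(plane(f,p,0.026)[:2],3).tolist() for p in q])
# stripe: dark pixels inside the cap
for f,k in(('a_top',(136.7,210.3)),('a_scene',(338.6,271.8))):
    im=load(f)[0]['color'].astype(int).max(2); 
    yy,xx=np.mgrid[:384,:512]; r=np.hypot(xx-k[0],yy-k[1]); w=np.where(r<6,np.clip(130-im,0,None),0)
    u=(w*xx).sum()/w.sum(),(w*yy).sum()/w.sum(); print('stripe',f,u,plane(f,u,.094)-plane(f,k,.094),plane(f,k,.094))
# approximate key from top
a=plane('a_top',(272+213/400*60,172+155/400*50),.085);b=plane('a_top',(272+195/400*60,172+245/400*50),.085);print('key',a,b,(a+b)/2,np.linalg.norm(a-b))
a=plane('a_scene',(208+165/400*60,140+190/400*50),.085);b=plane('a_scene',(208+230/400*60,140+175/400*50),.085);print('key',a,b,(a+b)/2)
E
```

```text
cap (array([0.47324574, 0.31228709, 0.09030038]), [0.00048472174938606126, 0.0004847217493861489])
ring (array([ 0.52254937, -0.02187665,  0.01139069]), [0.00026785707650608595, 0.0002678570765062733])
a_top [((np.float64(301.6), np.float64(196.4)), 60, [298, 190, 8, 14])]
a_scene [((np.float64(237.2), np.float64(163.3)), 37, [232, 161, 11, 6]), ((np.float64(237.5), np.float64(168.6)), 19, [235, 167, 6, 4])]
pur [((np.float64(131.0), np.float64(254.8)), 118), ((np.float64(373.8), np.float64(255.2)), 171)]
grn [((np.float64(96.2), np.float64(229.4)), 112), ((np.float64(381.5), np.float64(297.6)), 156), ((np.float64(372.8), np.float64(306.9)), 21)]
a_top [[189, 183], [176, 234], [124, 223], [137, 171]] [[0.569, 0.156], [0.399, 0.198], [0.438, 0.37], [0.612, 0.331]]
a_scene [[320, 243], [336, 252], [355, 289], [303, 310], [281, 257]] [[0.433, 0.189], [0.409, 0.244], [0.44, 0.372], [0.614, 0.335], [0.572, 0.159]]
stripe a_top (np.float64(134.70192307692307), np.float64(208.63221153846155)) [0.00535739 0.00642449 0.        ] [0.4732228 0.3109248 0.094    ]
stripe a_scene (np.float64(338.42926829268293), np.float64(274.809756097561)) [0.00652742 0.00692641 0.        ] [0.47443775 0.31330715 0.094     ]
key [ 0.52723852 -0.21927729  0.085     ] [ 0.49125478 -0.2094722   0.085     ] [ 0.50924665 -0.21437474  0.085     ] 0.037295702290392856
key [ 0.52820715 -0.21756422  0.085     ] [ 0.4935573  -0.20581174  0.085     ] [ 0.51088222 -0.21168798  0.085     ]
```

```bash
cat >> h.py <<'E'
def delta(s,P,jaw=None):
    """tx,ty,tz and yaw options to get TCP to P, jaw axis (tool y) world heading jaw deg"""
    A=Ro.from_quat(s['ee_rot']).as_matrix(); d=A.T@(np.array(P)-s['position'])
    print('A y',np.round(A[:,1],3),'jaw heading',np.degrees(np.arctan2(A[1,1],A[0,1])).round(2),'d mm',np.round(d*1000,1),'q6',s['qpos'][5].round(3))
    if jaw is not None:
        cur=np.degrees(np.arctan2(A[1,1],A[0,1])); print('yaw',round((cur-jaw+90)%180-90,2))
E
python3 - <<'E'
from h import *
c,s=load('a_wrist'); print(np.round(c['tool_from_camera'],3),c['fx'],c['cx'],c['cy']); 
print(np.round(Ro.from_quat(s['ee_rot']).as_matrix(),3))
R,o=cam(c,s);print(o,R[:,2])
delta(s,(.51,-.213,.22),-106)
E
```

```text
[[ 0.    -0.248  0.969 -0.165]
 [ 1.    -0.    -0.    -0.001]
 [ 0.     0.969  0.248 -0.068]
 [ 0.     0.     0.     1.   ]] 277.15912759082283 257.0199433948038 194.16769687830558
[[-0.     0.393 -0.92 ]
 [ 0.001 -0.92  -0.393]
 [-1.    -0.001 -0.   ]]
[ 0.27882902 -0.47824046  0.38366475] [-0.22836357 -0.09610572 -0.96882081]
A y [ 0.393 -0.92  -0.001] jaw heading -66.86 d mm [  -1.6 -153.5 -385.2] q6 -0.085
yaw 39.14
```

>>> carry_out --deltas '[{"tx":-0.03,"ty":-0.153,"tz":-0.385,"yaw":-100},{"tx":-0.03,"ty":-0.153,"tz":-0.385,"yaw":-100},{"tx":-0.03,"ty":-0.153,"tz":-0.385,"yaw":-100},{"tx":-0.03,"ty":-0.153,"tz":-0.385,"yaw":-100},{"tx":-0.03,"ty":-0.153,"tz":-0.385,"yaw":-100},{"tx":-0.03,"ty":-0.153,"tz":-0.385,"yaw":-100},{"tx":-0.03,"ty":-0.153,"tz":-0.385,"yaw":-100},{"tx":-0.03,"ty":-0.153,"tz":-0.385,"yaw":-100},{"tx":-0.03,"ty":-0.153,"tz":-0.385,"yaw":-100},{"tx":-0.03,"ty":-0.153,"tz":-0.385,"yaw":-100}]'

```text
invalid input
```

```bash
python3 - <<'E'
from h import *
from station import sensors
s=sensors.state(); print(s['clock'],s['position'],s['qpos'].round(3)); delta(s,(.51,-.213,.25),74)
E
```

```text
0.15 [ 0.21603287 -0.50552734  0.21823476] [-1.252  0.351  1.652 -0.     1.139 -0.085]
A y [ 0.393 -0.92  -0.001] jaw heading -66.87 d mm [ -31.6 -153.5 -385.3] q6 -0.085
yaw 39.13
```

>>> carry_out --deltas '[{"tx":-0.03,"ty":-0.02,"tz":-0.05,"yaw":-10,"hand":0}]'

```text
clock: 0.28
position: [0.2529, -0.4675, 0.2466]
ee_rot: [-0.677, -0.203, 0.678, -0.2]
ft_force: [0.9, 1.2, 0.1]
opening: 0.0929
```

>>> carry_out --deltas '[{"tx":0,"ty":-0.07,"tz":-0.36,"yaw":-90,"hand":0},{"tx":0,"ty":-0.07,"tz":-0.36,"yaw":-90,"hand":0},{"tx":0,"ty":-0.07,"tz":-0.36,"yaw":-90,"hand":0},{"tx":0,"ty":-0.07,"tz":-0.36,"yaw":-90,"hand":0},{"tx":0,"ty":-0.07,"tz":-0.36,"yaw":-90,"hand":0},{"tx":0,"ty":-0.07,"tz":-0.36,"yaw":-90,"hand":0},{"tx":0,"ty":-0.07,"tz":-0.36,"yaw":-90,"hand":0},{"tx":0,"ty":-0.07,"tz":-0.36,"yaw":-90,"hand":0},{"tx":0,"ty":-0.07,"tz":-0.36,"yaw":-90,"hand":0},{"tx":0,"ty":-0.07,"tz":-0.36,"yaw":-90,"hand":0}]'

```text
clock: 1.52
position: [0.5161, -0.2121, 0.2469]
ee_rot: [0.338, 0.623, -0.336, 0.62]
ft_force: [-1.0, 0.5, -0.8]
opening: 0.0932
```

```bash
python3 - <<'E'
from h import *
from station import sensors
s=sensors.state(); print(s['clock'],s['position'],s['qpos'].round(3)); delta(s,(.51,-.213,.25),74)
E
```

```text
1.525 [ 0.51612367 -0.212071    0.24692472] [-0.475  0.34   1.594  0.003  1.212 -1.053]
A y [0.838 0.546 0.   ] jaw heading 33.09 d mm [-3.1 -5.6 -2.6] q6 -1.053
yaw -40.91
```

>>> carry_out --deltas '[{"tx":0,"ty":0,"tz":0,"yaw":-41,"hand":0},{"tx":0,"ty":0,"tz":0,"yaw":-41,"hand":0},{"tx":0,"ty":0,"tz":0,"yaw":-41,"hand":0},{"tx":0,"ty":0,"tz":0,"yaw":-41,"hand":0},{"tx":0,"ty":0,"tz":0,"yaw":-41,"hand":0}]'

```text
clock: 2.15
position: [0.516, -0.2121, 0.2468]
ee_rot: [0.1, 0.701, -0.097, 0.699]
ft_force: [-0.1, 0.0, -0.4]
opening: 0.0924
```

```bash
python3 shot.py b wrist
```

```text
{'clock': 2.15, 'qpos': array([-0.47481413,  0.33991728,  1.59448348,  0.00310473,  1.21174381,
       -1.76625805]), 'dq': array([ 0.00042607, -0.00035869, -0.00174691, -0.00010206, -0.00092412,
        0.07719285]), 'joint_torque': array([-1.45493937e-03, -5.00965905e+01, -2.95512378e+01, -3.17029003e-02,
        8.71249521e-02, -1.30804293e+00]), 'position': array([ 0.516041  , -0.21207334,  0.24682424]), 'ee_rot': array([ 0.10032805,  0.70134577, -0.09733007,  0.69898159]), 'ft_force': array([-0.07284841,  0.02455334, -0.42798621]), 'wrist_torque': array([-0.00775324, -0.15663511, -0.04876809]), 'opening': 0.09244458795364262}
```

View pics/b_wrist.png

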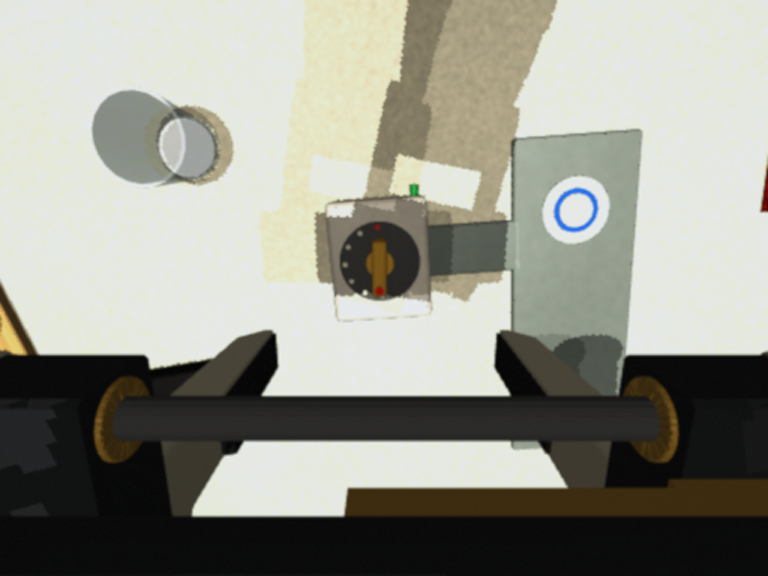

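The wrist view shows the key with its foot near (379,265), red dot at (380,292) and dial stop mark at (377,227), plus the ring at (576,210).

```bash
python3 - <<'E'
from h import *
m,b=blobs('b_wrist',(0,150,80),(6,255,255),3);print('red',[x for x in b if 200<x[0][0]<300])
m,b=blobs('b_wrist',(8,120,40),(30,255,255),20);print('brass',[x for x in b if 200<x[0][0]<300 and x[0][1]<220])
m,b=blobs('b_wrist',(100,120,60),(130,255,255),20);print('blue',b); r=[x for x in b if x[0][0]>300][0][0]
print('ring',tri(('b_wrist',r),('a_top',(242.4,196.5))),plane('b_wrist',r,.008))
c=load('b_wrist')[0]['color'][:,:,::-1]
cv2.imwrite('pics/b_key.png',cv2.resize(c[120:225,205:300],(760,840),interpolation=cv2.INTER_CUBIC)[:600])
cv2.imwrite('pics/b_key.png',cv2.resize(c[145:215,215:295],(640,560),interpolation=cv2.INTER_CUBIC))
E
```

```text
red [((np.float64(251.0), np.float64(151.0)), 9, [250, 150, 3, 3]), ((np.float64(252.5), np.float64(193.8)), 18, [251, 192, 4, 5])]
brass [((np.float64(252.7), np.float64(176.5)), 472, [244, 159, 19, 39])]
blue [((np.float64(383.3), np.float64(139.5)), 224, [370, 126, 28, 29])]
ring (array([ 0.52273319, -0.02153953,  0.00342071]), [0.0005809350850204229, 0.0005809350850201788]) [ 0.5213526  -0.02341766  0.008     ]
```

View pics/b_key.png

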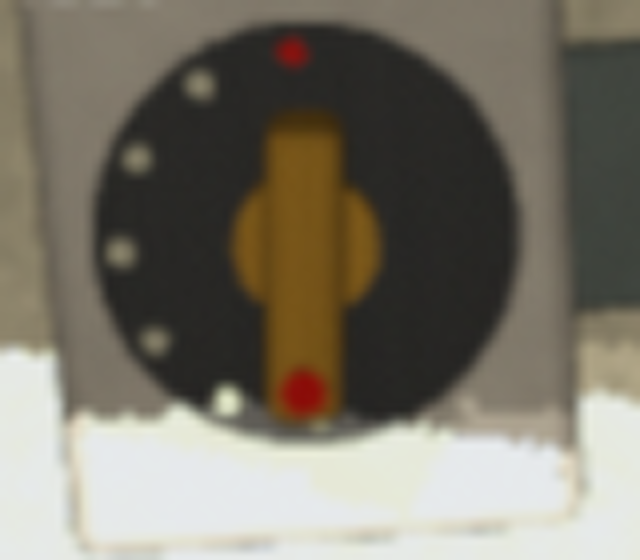

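```bash
python3 - <<'E'
from h import *
ed=lambda x,y:(215-.5+ (x+.5)/8,145-.5+(y+.5)/8)
A=plane('b_wrist',ed(303,415),.085);B=plane('b_wrist',ed(303,135),.085)
print('wing',A,B,(A+B)/2,np.linalg.norm(A-B),np.degrees(np.arctan2(*(A-B)[1::-1])))
print('foot',plane('b_wrist',ed(307,246),.049),'dial',plane('b_wrist',ed(307,231),.046))
print(tri(('b_wrist',ed(303,275)),('a_top',(301.6,196.4))),tri(('b_wrist',ed(303,275)),('a_scene',(237.2,163.3))))
s=load('b_wrist')[1]; delta(s,(.51,-.213,.055),74)
E
```

```text
wing [ 0.53127856 -0.22115449  0.085     ] [ 0.49022235 -0.2091307   0.085     ] [ 0.51075045 -0.21514259  0.085     ] 0.04278064952189827 -16.323287082717375
foot [ 0.51244626 -0.21541403  0.049     ] dial [ 0.51051236 -0.21488207  0.046     ]
(array([ 0.51620247, -0.21674598,  0.04903348]), [0.0010023737835876576, 0.0010023737835878118]) (array([ 0.51130387, -0.21524097,  0.07875469]), [0.00033586682825397857, 0.0003358668282539666])
A y [0.277 0.961 0.004] jaw heading 73.93 d mm [191.8  -3.3  -4.8] q6 -1.766
yaw -0.07
```

>>> carry_out --deltas '[{"tx":0.06,"ty":-0.004,"tz":-0.004,"yaw":0,"hand":120},{"tx":0.12,"ty":-0.004,"tz":-0.004,"yaw":0,"hand":120},{"tx":0.16,"ty":-0.004,"tz":-0.004,"yaw":0,"hand":120},{"tx":0.19,"ty":-0.004,"tz":-0.004,"yaw":0,"hand":120},{"tx":0.191,"ty":-0.004,"tz":-0.004,"yaw":0,"hand":120},{"tx":0.191,"ty":-0.004,"tz":-0.004,"yaw":0,"hand":200},{"tx":0.191,"ty":-0.004,"tz":-0.004,"yaw":0,"hand":255},{"tx":0.191,"ty":-0.004,"tz":-0.004,"yaw":0,"hand":255}]' --squeeze 25

```text
clock: 3.2
position: [0.5111, -0.2142, 0.0568]
ee_rot: [0.101, 0.701, -0.098, 0.699]
ft_force: [0.6, -0.0, -0.5]
opening: 0.024
```

```bash
python3 shot.py c wrist
```

```text
{'clock': 3.2, 'qpos': array([-0.4822983 ,  0.57651156,  1.76037139,  0.00394432,  0.80761628,
       -1.7730213 ]), 'dq': array([-0.00115795,  0.00372887,  0.00186533,  0.00143743, -0.00294542,
       -0.0039547 ]), 'joint_torque': array([-2.87665542e-03, -5.50937140e+01, -2.15335125e+01, -1.52432401e-02,
        9.16280807e-02,  1.23222184e-02]), 'position': array([ 0.51105377, -0.21417469,  0.05681735]), 'ee_rot': array([ 0.10094606,  0.70067825, -0.09836034,  0.6994177 ]), 'ft_force': array([ 0.64231527, -0.02842463, -0.52212703]), 'wrist_torque': array([ 0.0364789 , -0.14395305,  0.03277282]), 'opening': 0.02396595243035832}
```

View pics/c_wrist.png

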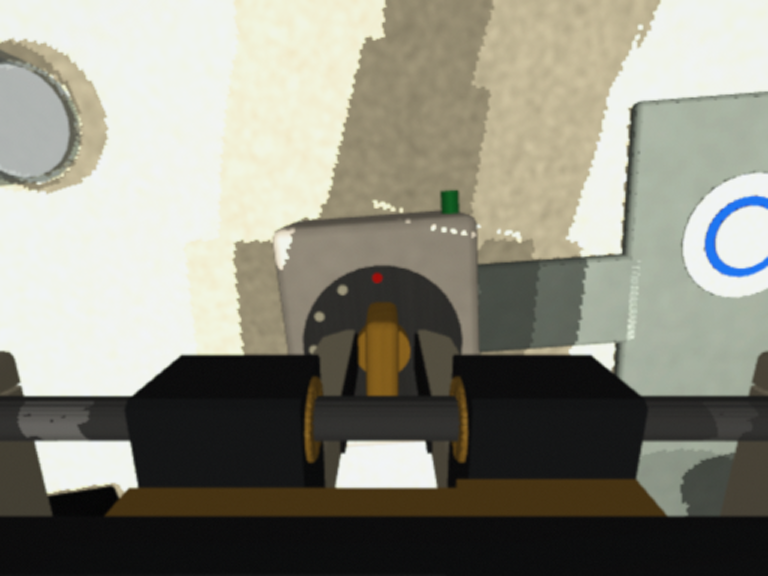

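The wing sits between the fingers, at about (382,350). Now closing and turning.

>>> carry_out --deltas '[{"tx":0,"ty":0,"tz":0,"yaw":0,"hand":255},{"tx":0,"ty":0,"tz":0,"yaw":0,"hand":255},{"tx":0,"ty":0,"tz":0,"yaw":6,"hand":255},{"tx":0,"ty":0,"tz":0,"yaw":14,"hand":255},{"tx":0,"ty":0,"tz":0,"yaw":22,"hand":255},{"tx":0,"ty":0,"tz":0,"yaw":30,"hand":255},{"tx":0,"ty":0,"tz":0,"yaw":38,"hand":255},{"tx":0,"ty":0,"tz":0,"yaw":46,"hand":255},{"tx":0,"ty":0,"tz":0,"yaw":54,"hand":255},{"tx":0,"ty":0,"tz":0,"yaw":60,"hand":255}]' --squeeze 45

```text
clock: 4.5
position: [0.5115, -0.2146, 0.0567]
ee_rot: [0.438, 0.556, -0.437, 0.555]
ft_force: [3.4, -2.4, -4.4]
opening: 0.0119
```

```bash
python3 shot.py d wrist
```

```text
{'clock': 4.5, 'qpos': array([-0.48248366,  0.57687789,  1.75991816,  0.00368   ,  0.80618067,
       -0.72198179]), 'dq': array([-1.58355483e-04,  3.47813583e-04, -4.04437806e-04,  1.39045394e-03,
       -1.63352262e-03,  8.16742858e-01]), 'joint_torque': array([  0.39948497, -56.89785004, -20.34592688,   0.21988973,
         1.26592219,  -1.02582168]), 'position': array([ 0.51152139, -0.21459614,  0.05674392]), 'ee_rot': array([ 0.43822932,  0.55624521, -0.43656238,  0.55494109]), 'ft_force': array([ 3.38043612, -2.35352494, -4.36675345]), 'wrist_torque': array([-0.46932036, -0.78379995,  0.10335047]), 'opening': 0.011866038428386263}
```

View pics/d_wrist.png

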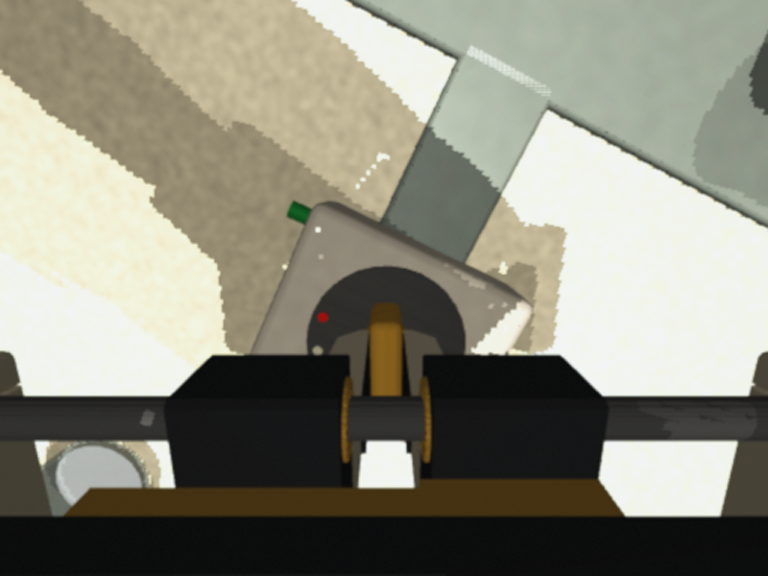

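The wing has turned with the hand (no slip at (385,350)). Continuing.

>>> carry_out --deltas '[{"tx":0,"ty":0,"tz":0,"yaw":9,"hand":255},{"tx":0,"ty":0,"tz":0,"yaw":17,"hand":255},{"tx":0,"ty":0,"tz":0,"yaw":25,"hand":255},{"tx":0,"ty":0,"tz":0,"yaw":33,"hand":255},{"tx":0,"ty":0,"tz":0,"yaw":41,"hand":255},{"tx":0,"ty":0,"tz":0,"yaw":49,"hand":255},{"tx":0,"ty":0,"tz":0,"yaw":57,"hand":255},{"tx":0,"ty":0,"tz":0,"yaw":65,"hand":255},{"tx":0,"ty":0,"tz":0,"yaw":73,"hand":255},{"tx":0,"ty":0,"tz":0,"yaw":80,"hand":255}]'

```text
clock: 5.8
position: [0.513, -0.2154, 0.0568]
ee_rot: [0.694, 0.142, -0.691, 0.142]
ft_force: [9.4, -4.7, -10.8]
opening: 0.0118
```

```bash
python3 - <<'E'
from h import *
from station import sensors
s=sensors.state(); print(s['clock'],s['position'],s['wrist_torque'],s['ft_force'],s['opening']); delta(s,(.511,-.215,.0567),74-183)
E
```

```text
5.8 [ 0.51301274 -0.21544674  0.05678434] [-1.11999743 -1.62766996  0.17253348] [  9.38215358  -4.71863624 -10.8300732 ] 0.011758445521128114
A y [ 0.394 -0.919  0.001] jaw heading -66.81 d mm [ 0.1 -1.2  1.7] q6 0.681
yaw 42.19
```

>>> carry_out --deltas '[{"tx":0,"ty":-0.001,"tz":0.001,"yaw":8,"hand":255},{"tx":0,"ty":-0.001,"tz":0.001,"yaw":16,"hand":255},{"tx":0,"ty":-0.001,"tz":0.001,"yaw":24,"hand":255},{"tx":0,"ty":-0.001,"tz":0.001,"yaw":31,"hand":255},{"tx":0,"ty":-0.001,"tz":0.001,"yaw":37,"hand":255},{"tx":0,"ty":-0.001,"tz":0.001,"yaw":40,"hand":255}]'

```text
clock: 6.55
position: [0.5131, -0.2163, 0.0568]
ee_rot: [0.702, -0.104, -0.697, -0.103]
ft_force: [7.5, -8.5, -11.8]
opening: 0.0118
```

```bash
python3 shot.py e wrist; python3 - <<'E'
from h import *
from station import sensors
s=sensors.state(); delta(s,(.511,-.215,.0567),74-183)
E
```

```text
{'clock': 6.55, 'qpos': array([-0.48338914,  0.57644312,  1.76049123,  0.00204334,  0.79758185,
        1.37941002]), 'dq': array([-4.45030231e-05, -3.85938016e-04, -1.30196895e-03, -2.14467655e-03,
        2.42947878e-03,  3.89193948e-01]), 'joint_torque': array([  2.14684457, -59.61715221, -18.36761177,   1.21580679,
         2.76051186,   0.14711915]), 'position': array([ 0.51305354, -0.21633967,  0.05682571]), 'ee_rot': array([ 0.70203837, -0.10370753, -0.6969732 , -0.10303027]), 'ft_force': array([  7.50414737,  -8.54414454, -11.77547683]), 'wrist_torque': array([-1.57858244, -1.23850947,  0.47453213]), 'opening': 0.011815345664290851}
A y [-0.291 -0.957 -0.   ] jaw heading -106.91 d mm [ 0.1 -0.7  2.3] q6 1.381
yaw 2.09
```

View pics/e_wrist.png

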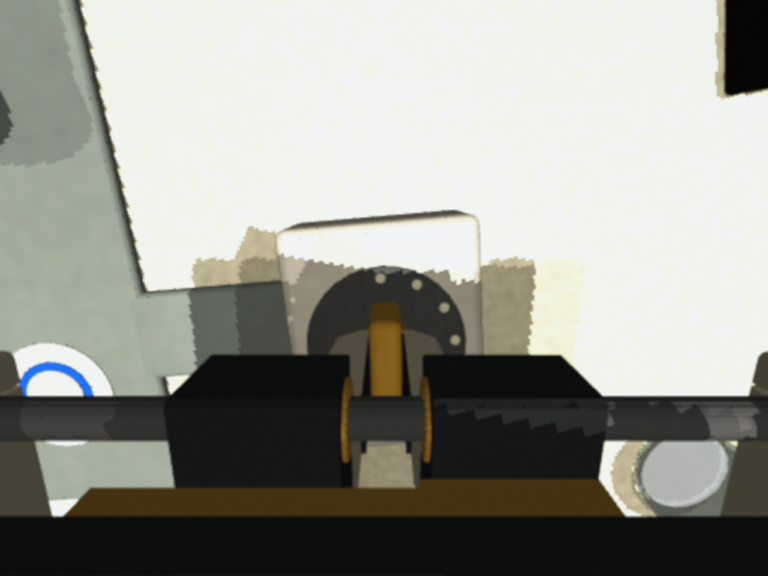

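>>> carry_out --deltas '[{"tx":0,"ty":0,"tz":0,"yaw":4,"hand":255},{"tx":0,"ty":0,"tz":0,"yaw":7,"hand":255},{"tx":0,"ty":0,"tz":0,"yaw":10,"hand":255},{"tx":0,"ty":0,"tz":0,"yaw":10,"hand":255}]'

```text
clock: 7.1
position: [0.5132, -0.2164, 0.0568]
ee_rot: [0.691, -0.164, -0.685, -0.163]
ft_force: [1.7, -1.5, -4.1]
opening: 0.0135
```

```bash
python3 - <<'E'
from h import *
from station import sensors
s=sensors.state(); print(s['wrist_torque'],s['ft_force'],s['opening'],s['joint_torque'][5]);delta(s,(.511,-.215,.0567),74-183)
E
```

```text
[-0.20381976 -0.28893733  0.99336175] [ 1.74166124 -1.48529757 -4.1473525 ] 0.013483784578386162 1.4339549839496613
A y [-0.45  -0.893 -0.001] jaw heading -116.73 d mm [ 0.1 -0.3  2.6] q6 1.553
yaw -7.73
```

The stop has been reached: yaw torque rose to 1 N m and the fingers began to slip. Releasing and checking.

>>> carry_out --deltas '[{"tx":0,"ty":0,"tz":0,"yaw":-4,"hand":120},{"tx":0,"ty":0,"tz":0,"yaw":-6,"hand":100},{"tx":0,"ty":0,"tz":0,"yaw":-6,"hand":100},{"tx":-0.06,"ty":0,"tz":0,"yaw":-6,"hand":100},{"tx":-0.12,"ty":0,"tz":0,"yaw":-6,"hand":100},{"tx":-0.18,"ty":0,"tz":0,"yaw":-6,"hand":100},{"tx":-0.19,"ty":0,"tz":0,"yaw":-6,"hand":100},{"tx":-0.19,"ty":0,"tz":0,"yaw":-6,"hand":100}]'

```text
clock: 8.1
position: [0.5117, -0.2159, 0.2466]
ee_rot: [0.698, -0.128, -0.693, -0.127]
ft_force: [-0.1, 0.6, -1.3]
opening: 0.0564
```

```bash
python3 shot.py f wrist
```

```text
{'clock': 8.1, 'qpos': array([-4.83523841e-01,  3.29163774e-01,  1.61011246e+00,  1.10409471e-03,
        1.19468215e+00,  1.44918406e+00]), 'dq': array([-0.00101453,  0.0329415 ,  0.03072687, -0.00016736, -0.01299775,
       -0.0031574 ]), 'joint_torque': array([ 5.06075355e-02, -5.25249660e+01, -3.14652371e+01,  2.94647610e-02,
        1.03327380e-01,  7.82145944e-03]), 'position': array([ 0.51170336, -0.21585161,  0.24662691]), 'ee_rot': array([ 0.69821536, -0.12785379, -0.69284565, -0.12693946]), 'ft_force': array([-0.08269936,  0.60898753, -1.3052152 ]), 'wrist_torque': array([ 0.07351403,  0.00138915, -0.00232238]), 'opening': 0.05636458294508896}
```

View pics/f_wrist.png

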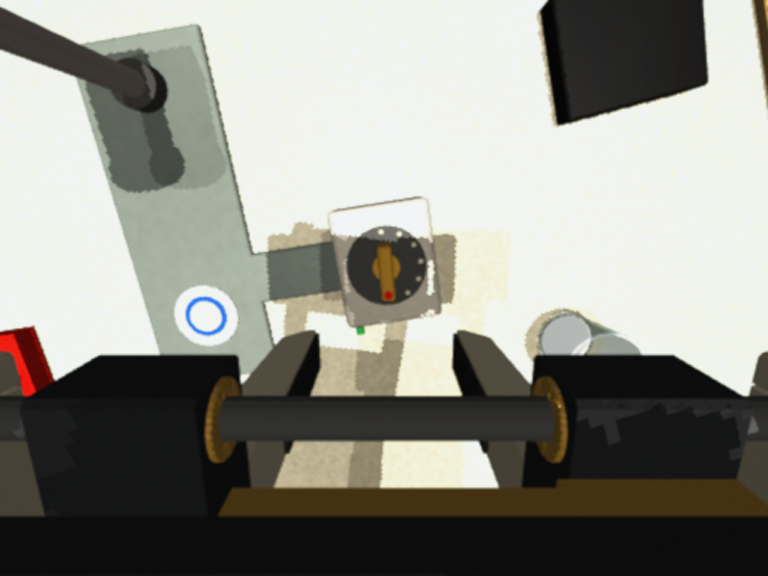

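The key's red dot is at (388,296), past the last white dot and covering the stop mark, so the timer is wound to its stop. Next is the tray, keeping clear of the camera.

>>> carry_out --deltas '[{"tx":0,"ty":-0.05,"tz":0.06,"yaw":-10,"hand":100},{"tx":0,"ty":-0.11,"tz":0.09,"yaw":-20,"hand":100},{"tx":0,"ty":-0.17,"tz":0.12,"yaw":-30,"hand":100},{"tx":0,"ty":-0.23,"tz":0.15,"yaw":-40,"hand":100},{"tx":0,"ty":-0.28,"tz":0.18,"yaw":-50,"hand":100},{"tx":0,"ty":-0.34,"tz":0.2,"yaw":-60,"hand":100},{"tx":0,"ty":-0.4,"tz":0.21,"yaw":-70,"hand":100},{"tx":0,"ty":-0.46,"tz":0.22,"yaw":-80,"hand":100},{"tx":0,"ty":-0.48,"tz":0.222,"yaw":-90,"hand":100},{"tx":0,"ty":-0.48,"tz":0.222,"yaw":-100,"hand":100}]'

```text
clock: 9.4
position: [0.473, 0.3139, 0.2415]
ee_rot: [-0.543, -0.452, 0.543, -0.455]
ft_force: [-0.4, -0.8, 1.1]
opening: 0.0565
```

```bash
python3 - <<'E'
from h import *
from station import sensors
s=sensors.state(); print(s['clock'],s['position'],s['qpos'].round(2));delta(s,(.4735,.312,.25),138)
E
```

```text
9.4 [0.47304576 0.31389197 0.24148701] [ 0.51  0.36  1.58 -0.    1.2   0.69]
A y [ 0.984 -0.178  0.002] jaw heading -10.28 d mm [-8.5  0.8  1.8] q6 0.687
yaw 31.72
```

>>> carry_out --deltas '[{"tx":0,"ty":0,"tz":0,"yaw":-150,"hand":100},{"tx":0,"ty":0,"tz":0,"yaw":-150,"hand":100},{"tx":0,"ty":0,"tz":0,"yaw":-150,"hand":100},{"tx":0,"ty":0,"tz":0,"yaw":-150,"hand":100},{"tx":0,"ty":0,"tz":0,"yaw":-150,"hand":100},{"tx":0,"ty":0,"tz":0,"yaw":-150,"hand":100},{"tx":0,"ty":0,"tz":0,"yaw":-150,"hand":100},{"tx":0,"ty":0,"tz":0,"yaw":-150,"hand":100},{"tx":0,"ty":0,"tz":0,"yaw":-150,"hand":100},{"tx":0,"ty":0,"tz":0,"yaw":-150,"hand":100}]'

```text
clock: 10.65
position: [0.4723, 0.3135, 0.2391]
ee_rot: [-0.045, 0.706, 0.042, 0.705]
ft_force: [0.1, 0.1, 0.5]
opening: 0.0569
```

>>> carry_out --deltas '[{"tx":0,"ty":0,"tz":0,"yaw":-43,"hand":100},{"tx":0,"ty":0,"tz":0,"yaw":-43,"hand":100},{"tx":0,"ty":0,"tz":0,"yaw":-43,"hand":100},{"tx":0,"ty":0,"tz":0,"yaw":-43,"hand":100},{"tx":0,"ty":0,"tz":0,"yaw":-43,"hand":100}]'

```text
clock: 11.28
position: [0.4717, 0.3132, 0.2372]
ee_rot: [-0.3, 0.643, 0.297, 0.639]
ft_force: [-0.2, -0.1, -0.1]
opening: 0.0564
```

```bash
python3 shot.py g wrist
```

```text
{'clock': 11.275, 'qpos': array([ 0.50512257,  0.3652694 ,  1.58286062, -0.00284754,  1.19960764,
       -1.93647372]), 'dq': array([-4.63637417e-05, -7.72261571e-03, -6.01440511e-03,  3.49953288e-04,
        3.28910225e-03,  4.93815483e-02]), 'joint_torque': array([-1.32025954e-03, -5.15437961e+01, -2.94529241e+01, -6.24364335e-02,
        8.33225297e-02, -1.50816511e+00]), 'position': array([0.47173797, 0.3131524 , 0.23715971]), 'ee_rot': array([-0.29965677,  0.64307783,  0.29748448,  0.63887378]), 'ft_force': array([-0.23848989, -0.13943404, -0.13543307]), 'wrist_torque': array([ 0.1626493 , -0.11980796, -0.01656422]), 'opening': 0.056369939513681584}
```

View pics/g_wrist.png

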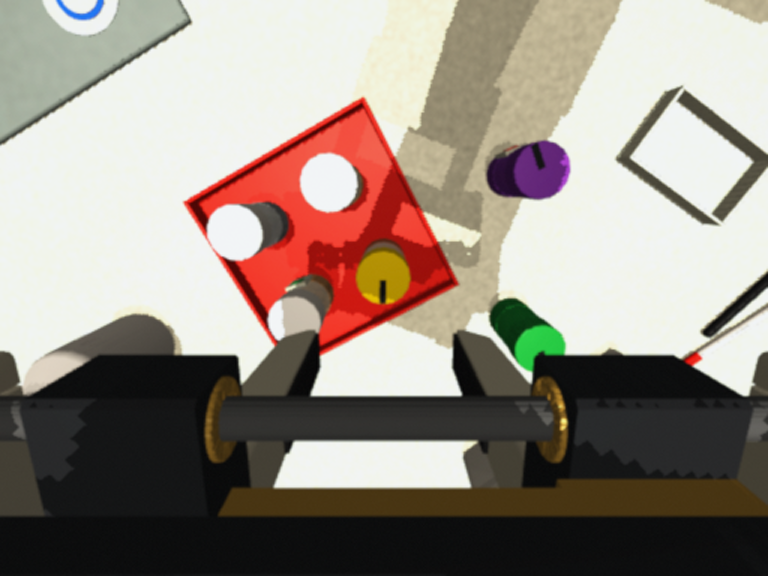

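The wrist view shows the yellow cap at (383,277) with its stripe straight down the image, so the jaws are already across the label. Refining.

```bash
python3 - <<'E'
from h import *
c,s=load('g_wrist')
im=np.ascontiguousarray(c['color']); h=cv2.cvtColor(im,cv2.COLOR_RGB2HSV)
m=cv2.inRange(h,(20,150,130),(32,255,255)); n,l,st,ce=cv2.connectedComponentsWithStats(m); i=1+np.argmax(st[1:,4]); print(st[i],ce[i])
cs=cv2.findContours((l==i).astype(np.uint8),cv2.RETR_EXTERNAL,cv2.CHAIN_APPROX_NONE)[0][0]
e=cv2.fitEllipse(cv2.convexHull(cs)); print(e)
u=e[0]; x0,y0=map(int,u); 
g=im.max(2).astype(int); yy,xx=np.mgrid[:384,:512]; r=np.hypot(xx-u[0],yy-u[1]); w=np.where(r<15,np.clip(110-g,0,None),0); sv=((w*xx).sum()/w.sum(),(w*yy).sum()/w.sum()); print(sv)
P=plane('g_wrist',u,.094);Q=plane('g_wrist',sv,.094); print(P,Q-P,'stripe heading',np.degrees(np.arctan2(*(Q-P)[1::-1])))
print(tri(('g_wrist',u),('a_top',(136.7,210.3)),('a_scene',(338.6,271.8))))
print('diam',np.linalg.norm(plane('g_wrist',(u[0]-e[1][0]/2,u[1]),.094)-plane('g_wrist',(u[0]+e[1][0]/2,u[1]),.094)))
delta(s,(P[0],P[1],.060),138)
E
python3 - <<'E'
import sys; sys.path.insert(0,'.')
import os; os.chdir('.')
from h import *
c=load('g_wrist')[0]['color'][:,:,::-1]
cv2.imwrite('pics/g_cap.png',cv2.resize(c[150:215,225:285],(600,650)[:2],interpolation=cv2.INTER_CUBIC)[:600])
E
```

```text
[238 167  35  35 894] [254.97427293 183.61185682]
((255.00469970703125, 184.43045043945312), (34.64409255981445, 35.04865646362305), 5.542097568511963)
(np.float64(254.74524495677232), np.float64(193.2469740634006))
[0.4721705  0.31081777 0.094     ] [0.00689579 0.00770663 0.        ] stripe heading 48.17825788215791
(array([0.47302422, 0.31203327, 0.08969453]), [0.0005829485046191341, 0.0005865527109532721, 0.0006155941754721191])
diam 0.039458363806630516
A y [-0.766  0.643 -0.   ] jaw heading 139.95 d mm [177.2  -1.8  -0.3] q6 -1.936
yaw 1.95
```

View pics/g_cap.png

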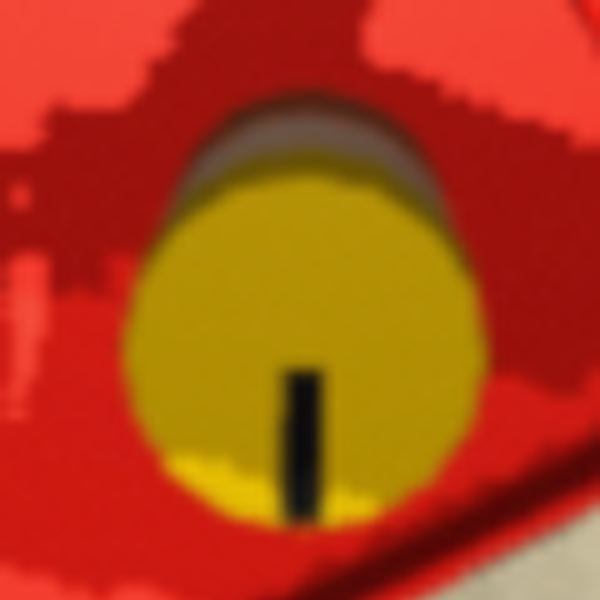

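>>> carry_out --deltas '[{"tx":0.05,"ty":-0.002,"tz":0,"yaw":2,"hand":80},{"tx":0.1,"ty":-0.002,"tz":0,"yaw":2,"hand":80},{"tx":0.14,"ty":-0.002,"tz":0,"yaw":2,"hand":80},{"tx":0.17,"ty":-0.002,"tz":0,"yaw":2,"hand":80},{"tx":0.175,"ty":-0.002,"tz":0,"yaw":2,"hand":80},{"tx":0.175,"ty":-0.002,"tz":0,"yaw":2,"hand":80}]'

```text
clock: 12.08
position: [0.4729, 0.3112, 0.0629]
ee_rot: [-0.287, 0.649, 0.285, 0.645]
ft_force: [0.1, -0.1, 0.7]
opening: 0.0638
```

```bash
python3 shot.py i wrist
```

```text
{'clock': 12.075, 'qpos': array([ 0.50102387,  0.58506408,  1.72329628, -0.00352175,  0.83876959,
       -1.90010303]), 'dq': array([ 0.00129398, -0.02190808, -0.01119146, -0.00046436,  0.00336494,
       -0.01057112]), 'joint_torque': array([-2.78336182e-02, -5.42879355e+01, -2.13264996e+01, -3.46724829e-02,
        5.72823847e-03,  4.35098272e-02]), 'position': array([0.47289203, 0.31115832, 0.0628616 ]), 'ee_rot': array([-0.28705593,  0.64856893,  0.28487929,  0.64482635]), 'ft_force': array([ 0.08864944, -0.13101896,  0.67510088]), 'wrist_torque': array([ 0.15471667, -0.12039733, -0.0233388 ]), 'opening': 0.06384520226548733}
```

View pics/i_wrist.png

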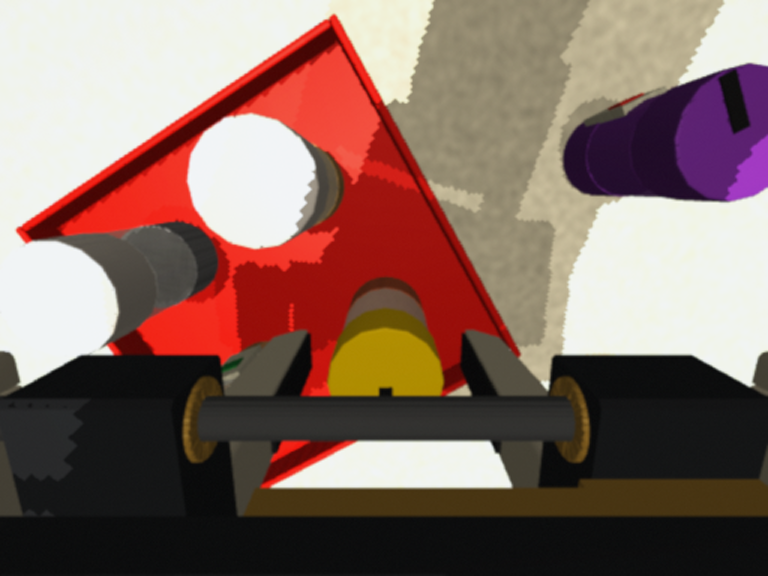

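The cap is centred between the fingers, at (386,355). Closing and lifting.

>>> carry_out --deltas '[{"tx":0,"ty":0,"tz":0,"yaw":0,"hand":255},{"tx":0,"ty":0,"tz":0,"yaw":0,"hand":255},{"tx":0,"ty":0,"tz":0,"yaw":0,"hand":255},{"tx":0,"ty":0,"tz":0,"yaw":0,"hand":255},{"tx":-0.02,"ty":0,"tz":0,"yaw":0,"hand":255},{"tx":-0.06,"ty":0,"tz":0,"yaw":0,"hand":255},{"tx":-0.11,"ty":0,"tz":0,"yaw":0,"hand":255},{"tx":-0.14,"ty":0,"tz":0,"yaw":0,"hand":255},{"tx":-0.14,"ty":0,"tz":0,"yaw":0,"hand":255},{"tx":-0.14,"ty":0,"tz":0,"yaw":0,"hand":255}]' --squeeze 15

```text
clock: 13.38
position: [0.4729, 0.3116, 0.2018]
ee_rot: [-0.287, 0.649, 0.285, 0.644]
ft_force: [0.2, -0.4, -1.5]
opening: 0.0415
```

```bash
python3 shot.py j wrist scene >/dev/null; python3 - <<'E'
from h import *
s=load('j_scene')[1]; print(s['opening'],s['ft_force'],s['clock'])
# tray -y wall geometry
c=np.array([[.569,.156],[.399,.198],[.438,.37],[.612,.331]]);C=c.mean(0);print(C)
E
```

```text
0.041475899906314194 [-2.24580648e-01  1.70378088e-04 -1.49355661e+00] 13.425
[0.5045  0.26375]
```

View pics/j_wrist.png

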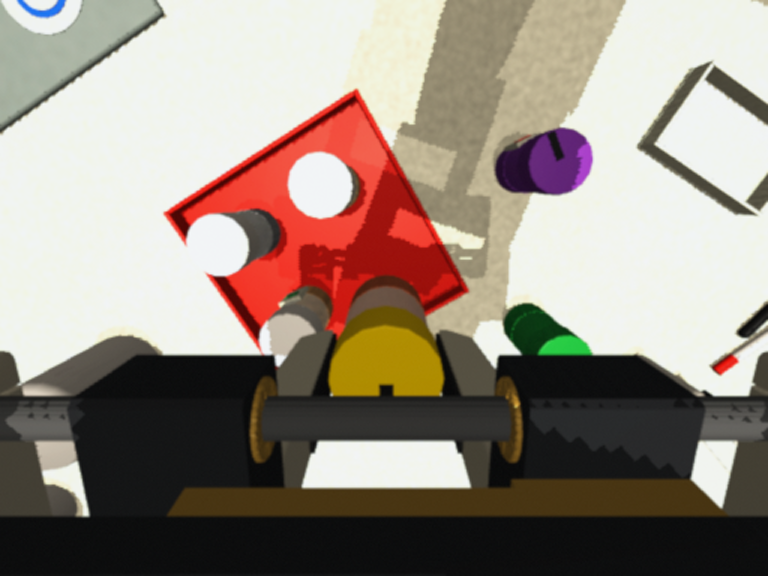

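View pics/j_scene.png

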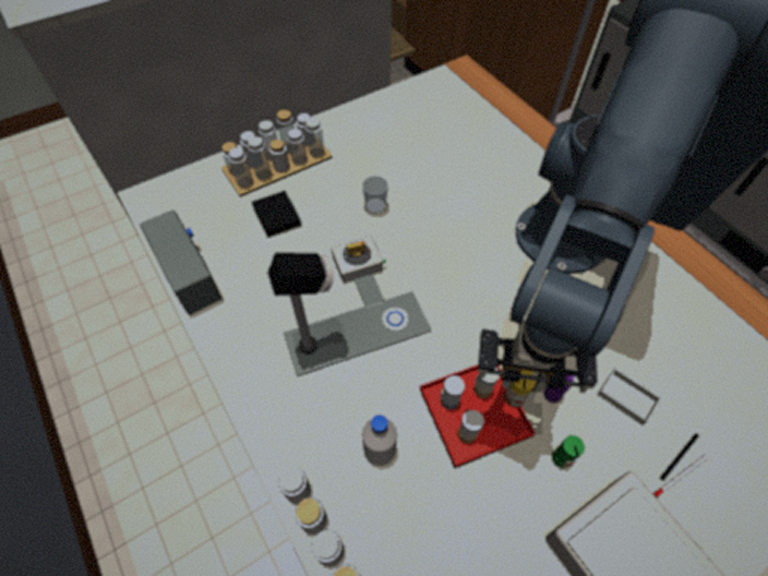

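The bottle is held and lifted, with the stripe still along the tool axis at (386,390), and the other jars look undisturbed. Next I take it to the outside of the tray's -y wall, back of the bottle to the wall, to pivot it.

>>> carry_out --deltas '[{"tx":0,"ty":-0.03,"tz":-0.03,"yaw":10,"hand":255},{"tx":0,"ty":-0.06,"tz":-0.06,"yaw":20,"hand":255},{"tx":0,"ty":-0.09,"tz":-0.09,"yaw":30,"hand":255},{"tx":0,"ty":-0.11,"tz":-0.12,"yaw":40,"hand":255},{"tx":0,"ty":-0.12,"tz":-0.128,"yaw":50,"hand":255},{"tx":0,"ty":-0.12,"tz":-0.128,"yaw":60,"hand":255},{"tx":0,"ty":-0.12,"tz":-0.128,"yaw":70,"hand":255},{"tx":0,"ty":-0.12,"tz":-0.128,"yaw":80,"hand":255},{"tx":0,"ty":-0.12,"tz":-0.128,"yaw":90,"hand":255},{"tx":0,"ty":-0.12,"tz":-0.128,"yaw":100,"hand":255}]'

```text
clock: 14.72
position: [0.4752, 0.1361, 0.2015]
ee_rot: [0.31, 0.635, -0.316, 0.633]
ft_force: [-0.1, -0.3, -1.6]
opening: 0.0419
```

>>> carry_out --deltas '[{"tx":0,"ty":0,"tz":0,"yaw":10,"hand":255},{"tx":0,"ty":0,"tz":0,"yaw":20,"hand":255},{"tx":0,"ty":0,"tz":0,"yaw":30,"hand":255},{"tx":0,"ty":0,"tz":0,"yaw":40,"hand":255},{"tx":0,"ty":0,"tz":0,"yaw":50,"hand":255},{"tx":0,"ty":0,"tz":0,"yaw":50,"hand":255}]'

```text
clock: 15.48
position: [0.4747, 0.136, 0.2005]
ee_rot: [-0.548, -0.443, 0.555, -0.442]
ft_force: [-0.0, -0.5, -1.6]
opening: 0.042
```

```bash
python3 shot.py k wrist >/dev/null; python3 - <<'E'
from h import *
s=load('k_wrist')[1]; print(s['clock'],s['position'],s['opening'],s['qpos'].round(2)); delta(s,(.4764,.1368,.067),-12.5)
E
```

```text
15.475 [0.47473084 0.13595644 0.20053868] 0.042049455491890333 [ 0.19  0.28  1.81 -0.01  1.07  0.41]
A y [ 0.976 -0.217 -0.007] jaw heading -12.54 d mm [133.5   2.4  -2.3] q6 0.409
yaw -0.04
```

View pics/k_wrist.png

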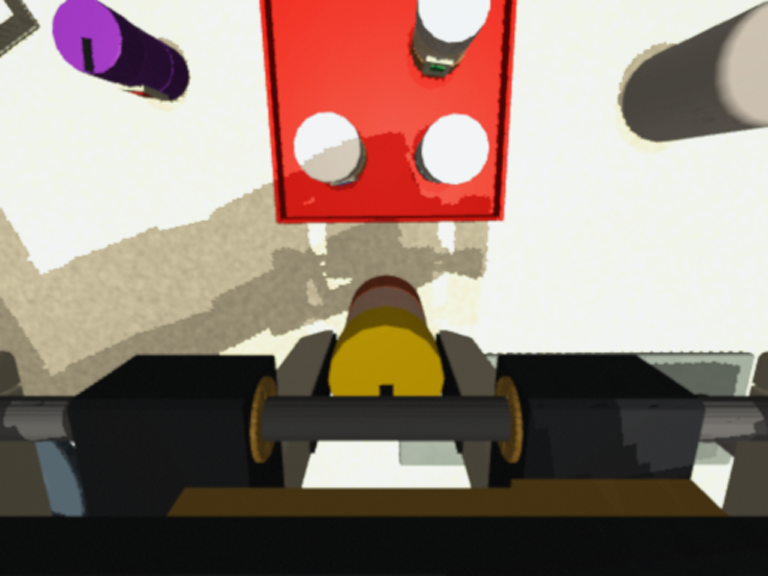

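The bottle is in front of the tray's near edge. The wall runs from (278,221) to (504,218) in the image, square to the tool. Measuring the wall's distance.

```bash
python3 - <<'E'
from h import *
c,s=load('k_wrist'); A=Ro.from_quat(s['ee_rot']).as_matrix()
im=np.ascontiguousarray(c['color']); h=cv2.cvtColor(im,cv2.COLOR_RGB2HSV); m=cv2.inRange(h,(0,150,60),(8,255,255))
for col in(200,230,260,290,320):
    r=np.where(m[:200,col])[0].max(); P=plane('k_wrist',(col,r+.5),.026); print(col,r,P, 'tool', A.T@(P-s['position']), 'at z=0',(A.T@(plane('k_wrist',(col,r+.5),0)-s['position']))[2])
E
```

```text
200 148 [0.41370638 0.18826366 0.026     ] tool [ 0.1747256  -0.06967126 -0.03925127] at z=0 -0.036989047749703304
230 147 [0.44963407 0.18151976 0.026     ] tool [ 0.17445405 -0.03313724 -0.04046387] at z=0 -0.0382945362903767
260 190 [0.47363497 0.12113557 0.026     ] tool [0.1746337  0.00339668 0.01327192] at z=0 0.019557226274887034
290 147 [0.52066319 0.16574878 0.026     ] tool [ 0.17393294  0.03961981 -0.04048109] at z=0 -0.03831306923775504
320 146 [0.55628132 0.15906725 0.026     ] tool [ 0.1736637   0.07583812 -0.0416874 ] at z=0 -0.03961178344644651
```

>>> carry_out --deltas '[{"tx":0.05,"ty":0,"tz":0,"yaw":0,"hand":255},{"tx":0.1,"ty":0,"tz":0,"yaw":0,"hand":255},{"tx":0.128,"ty":0,"tz":0,"yaw":0,"hand":255},{"tx":0.133,"ty":0,"tz":-0.005,"yaw":0,"hand":255},{"tx":0.133,"ty":0,"tz":-0.014,"yaw":0,"hand":255},{"tx":0.133,"ty":0,"tz":-0.016,"yaw":0,"hand":255}]'

```text
clock: 16.27
position: [0.4781, 0.1517, 0.0688]
ee_rot: [-0.548, -0.443, 0.554, -0.444]
ft_force: [-0.5, 0.2, -1.6]
opening: 0.0415
```

```bash
python3 shot.py l wrist >/dev/null; python3 - <<'E'
from h import *
s=load('l_wrist')[1]; print(s['clock'],s['position'],s['opening'],s['ft_force']); s0=load('k_wrist')[1]; A=Ro.from_quat(s0['ee_rot']).as_matrix();print(A.T@(s['position']-s0['position']))
E
```

```text
16.275 [0.47805782 0.15165286 0.06878483] 0.04154292611936056 [-0.46124672  0.18000093 -1.63619558]
[ 0.13161543  0.00078418 -0.01712565]
```

View pics/l_wrist.png

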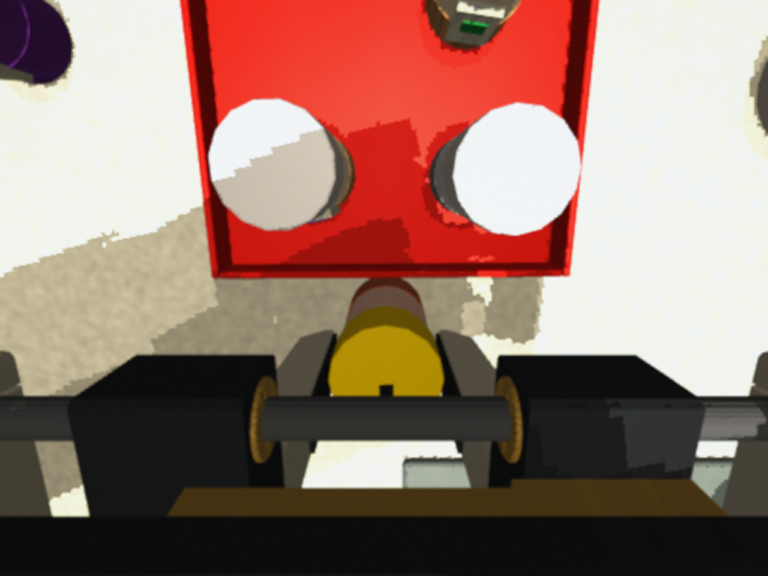

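The foot is just short of the wall (edge at row 272, bottle bottom near row 280). Now a light grip and a slow push.

>>> carry_out --deltas '[{"tx":0,"ty":0,"tz":0,"yaw":0,"hand":255},{"tx":0,"ty":0,"tz":-0.003,"yaw":0,"hand":255},{"tx":0,"ty":0,"tz":-0.006,"yaw":0,"hand":255},{"tx":0,"ty":0,"tz":-0.009,"yaw":0,"hand":255},{"tx":0,"ty":0,"tz":-0.012,"yaw":0,"hand":255},{"tx":0,"ty":0,"tz":-0.015,"yaw":0,"hand":255},{"tx":0,"ty":0,"tz":-0.016,"yaw":0,"hand":255}]' --squeeze 4

```text
clock: 17.2
position: [0.4813, 0.1674, 0.0686]
ee_rot: [-0.548, -0.443, 0.554, -0.444]
ft_force: [0.2, -2.1, -0.6]
opening: 0.0417
```

```bash
python3 shot.py m wrist >/dev/null; python3 - <<'E'
from h import *
s=load('m_wrist')[1]; print(s['clock'],s['position'],s['opening'],s['ft_force']); s0=load('k_wrist')[1]; A=Ro.from_quat(s0['ee_rot']).as_matrix();print(A.T@(s['position']-s0['position']))
E
```

```text
17.2 [0.48133263 0.16738645 0.06856292] 0.04172267684634003 [ 0.22671837 -2.12507335 -0.64151627]
[ 0.13170694  0.00056763 -0.03319624]
```

View pics/m_wrist.png

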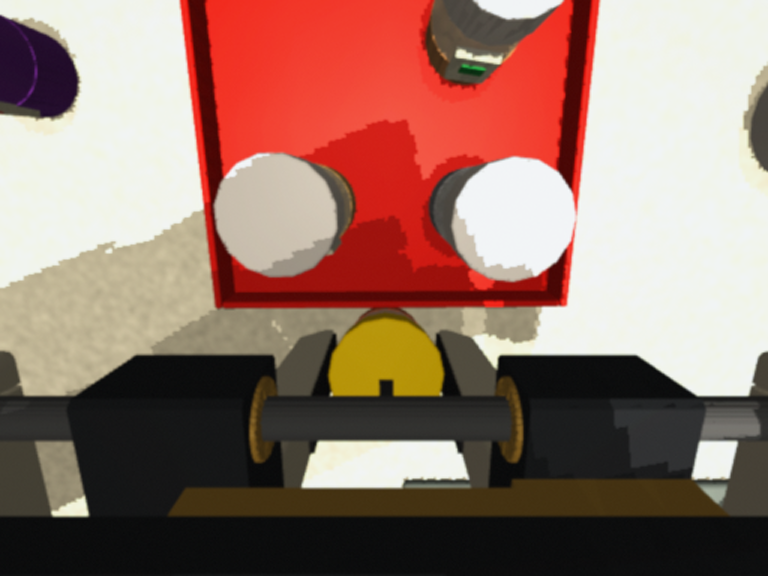

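The bottle is pivoting: the cap front has moved to row 318, the foot is hidden, and the force is only 2 N. Continuing to about 25 degrees.

>>> carry_out --deltas '[{"tx":0,"ty":0,"tz":-0.003,"yaw":0,"hand":255},{"tx":0,"ty":0,"tz":-0.006,"yaw":0,"hand":255},{"tx":0,"ty":0,"tz":-0.009,"yaw":0,"hand":255},{"tx":0,"ty":0,"tz":-0.012,"yaw":0,"hand":255},{"tx":0,"ty":0,"tz":-0.014,"yaw":0,"hand":255},{"tx":0,"ty":0,"tz":-0.014,"yaw":0,"hand":255}]'

```text
clock: 18.0
position: [0.4843, 0.1812, 0.0684]
ee_rot: [-0.548, -0.443, 0.554, -0.444]
ft_force: [0.4, -0.3, -1.8]
opening: 0.0424
```

```bash
python3 shot.py n wrist >/dev/null; python3 - <<'E'
from h import *
s=load('n_wrist')[1]; print(s['clock'],s['position'],s['opening'],s['ft_force']); s0=load('k_wrist')[1]; A=Ro.from_quat(s0['ee_rot']).as_matrix();print(A.T@(s['position']-s0['position']))
E
```

```text
18.0 [0.48429775 0.18119067 0.06841822] 0.042416081266948256 [ 0.44007557 -0.25640117 -1.77338584]
[ 0.13173643  0.00046696 -0.04731568]
```

View pics/n_wrist.png

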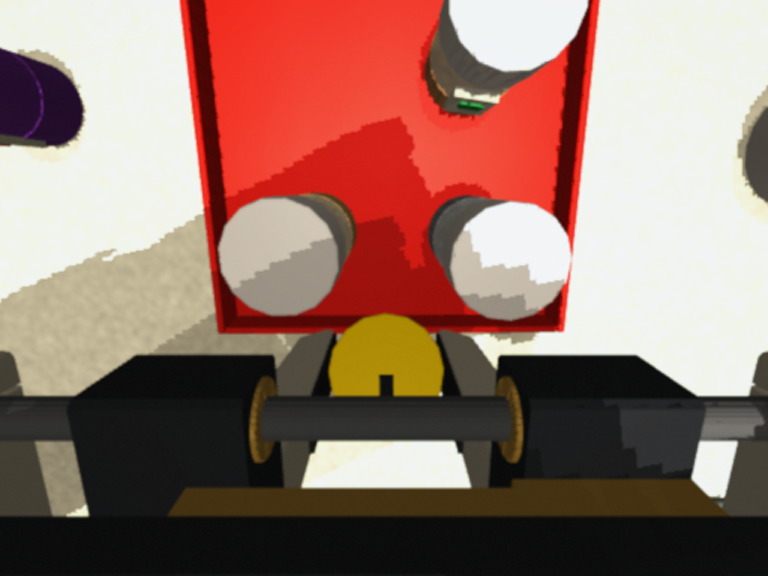

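The cap has leaned further (stripe start moved from row 385 to 375). Gripping firmly, then lifting to check the tilt.

>>> carry_out --deltas '[{"tx":0,"ty":0,"tz":0,"yaw":0,"hand":255},{"tx":0,"ty":0,"tz":0,"yaw":0,"hand":255},{"tx":0,"ty":0,"tz":0,"yaw":0,"hand":255},{"tx":-0.02,"ty":0,"tz":0.005,"yaw":0,"hand":255},{"tx":-0.06,"ty":0,"tz":0.02,"yaw":0,"hand":255},{"tx":-0.11,"ty":0,"tz":0.03,"yaw":0,"hand":255},{"tx":-0.15,"ty":0,"tz":0.03,"yaw":0,"hand":255},{"tx":-0.15,"ty":0,"tz":0.03,"yaw":0,"hand":255}]' --squeeze 30

```text
clock: 19.05
position: [0.4802, 0.1529, 0.2213]
ee_rot: [-0.549, -0.443, 0.552, -0.445]
ft_force: [0.3, 0.0, -1.5]
opening: 0.0414
```

```bash
python3 shot.py o wrist scene top >/dev/null; python3 - <<'E'
from h import *
s=load('o_wrist')[1]; print(s['clock'],s['position'],s['opening'],s['ft_force'])
P=s['position']+[0,0,.0]; u=proj('o_scene',P); print(u,proj('o_top',P)); x,y=map(int,u)
c=load('o_scene')[0]['color'][:,:,::-1][y-35:y+40,x-50:x+50]; cv2.imwrite('pics/o_crop.png',cv2.resize(c,(800,600),interpolation=cv2.INTER_CUBIC))
E
```

```text
19.05 [0.48017022 0.15294695 0.22131886] 0.04140621636043186 [ 0.28409268  0.02774287 -1.49763492]
[309.93349968 212.28884792] [180.44109718 203.22626468]
```

View pics/o_crop.png

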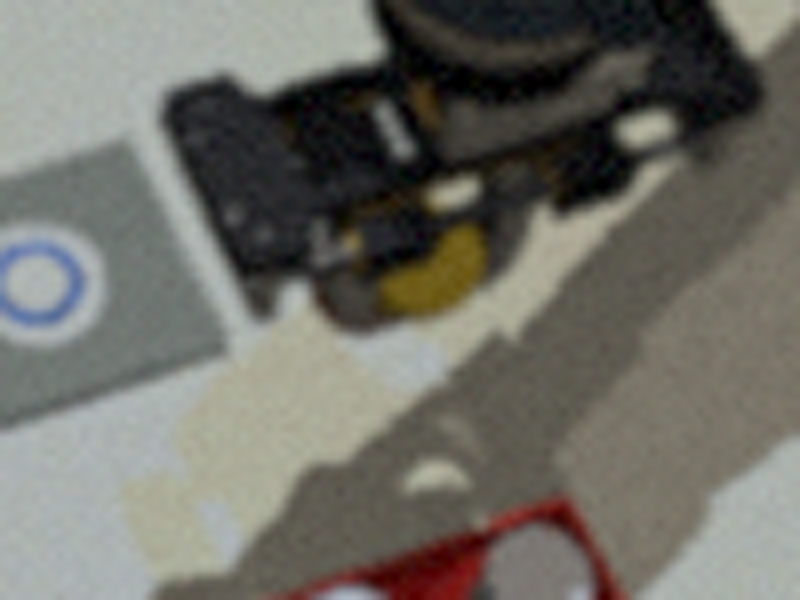

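View pics/o_wrist.png

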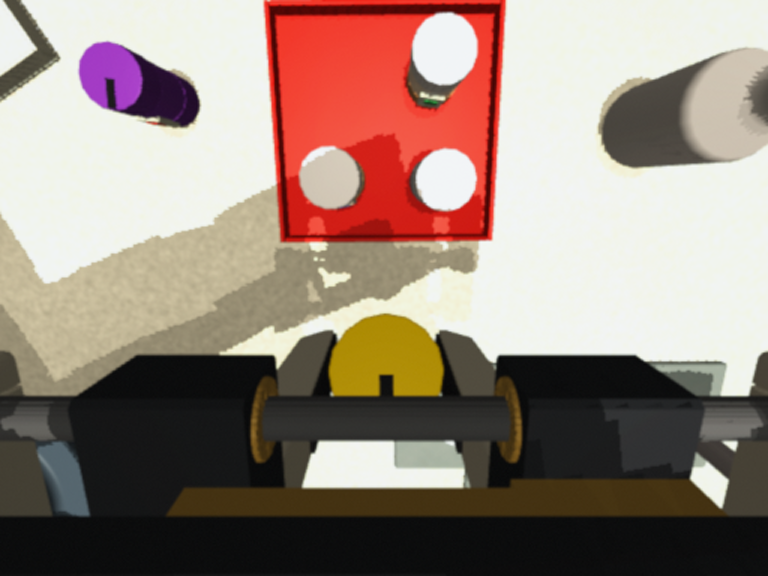

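```bash
python3 - <<'E'
from h import *
c,s=load('o_wrist'); T=np.linalg.inv(np.array(c['tool_from_camera']))
def pt(p): q=(T@np.r_[p,1])[:3]; return c['fy']*q[1]/q[2]+c['cy']
for th in range(0,41,5):
    t=np.radians(th); C=np.array([-.019-.012*np.cos(t),0,-.012*np.sin(t)]); d=np.array([np.sin(t),0,-np.cos(t)]); ax=np.array([-np.cos(t),0,-np.sin(t)])
    lo=C-ax*.026+d*.021; ft=C-ax*.09+d*.02
    print(th,'centre',round(pt(C),1),'front edge',round(pt(C+d*.021),1),'cap low',round(pt(lo),1),'foot back',round(pt(ft),1))
for f in('j_wrist','m_wrist','o_wrist'):
    im=load(f)[0]['color']; h=cv2.cvtColor(np.ascontiguousarray(im),cv2.COLOR_RGB2HSV); col=h[190:268,258].astype(int)
    v=im[190:268,257].max(1); g=h[190:268,257]
    print(f,'stripe dark',[r+190 for r in range(78) if v[r]<60][:4],'yellow rows',[r+190 for r in range(78) if 20<=g[r,0]<=32 and g[r,1]>150 ][:2]); print(v.tolist())
E
```

```text
0 centre 257.0 front edge 219.6 cap low 205.1 foot back 184.2
5 centre 255.1 front edge 216.6 cap low 206.3 foot back 191.8
10 centre 253.2 front edge 213.9 cap low 207.8 foot back 199.6
15 centre 251.3 front edge 211.6 cap low 209.5 foot back 207.4
20 centre 249.3 front edge 209.6 cap low 211.4 foot back 215.3
25 centre 247.3 front edge 208.0 cap low 213.6 foot back 223.4
30 centre 245.3 front edge 206.8 cap low 215.9 foot back 231.5
35 centre 243.3 front edge 205.8 cap low 218.4 foot back 239.7
40 centre 241.3 front edge 205.2 cap low 221.1 foot back 248.0
j_wrist stripe dark [257, 258, 259, 260] yellow rows [204, 205]
[90, 109, 105, 104, 105, 105, 106, 104, 104, 103, 103, 104, 104, 106, 103, 103, 102, 103, 103, 104, 104, 104, 104, 104, 105, 109, 130, 162, 179, 177, 178, 177, 178, 177, 176, 177, 177, 176, 176, 176, 175, 176, 176, 176, 175, 176, 176, 175, 176, 175, 176, 176, 176, 176, 176, 176, 176, 176, 176, 175, 175, 175, 175, 175, 174, 159, 106, 31, 12, 12, 12, 12, 13, 15, 24, 28, 30, 35]
m_wrist stripe dark [254, 255, 256, 257] yellow rows [208, 209]
[158, 157, 156, 143, 111, 87, 83, 84, 84, 86, 104, 139, 151, 149, 128, 91, 95, 88, 85, 84, 85, 103, 146, 176, 183, 184, 183, 183, 184, 184, 184, 183, 183, 184, 183, 183, 184, 183, 183, 183, 183, 183, 184, 183, 184, 183, 183, 183, 183, 184, 184, 184, 184, 183, 183, 183, 183, 183, 184, 183, 183, 181, 156, 83, 27, 17, 17, 17, 17, 17, 16, 16, 17, 19, 23, 26, 29, 33]
o_wrist stripe dark [250, 251, 252, 253] yellow rows [209, 210]
[156, 155, 154, 153, 153, 153, 154, 154, 154, 163, 207, 240, 242, 242, 243, 243, 242, 241, 225, 162, 165, 172, 172, 173, 172, 173, 172, 173, 172, 173, 173, 174, 173, 174, 173, 173, 173, 174, 175, 175, 175, 175, 174, 174, 175, 175, 174, 174, 176, 176, 176, 176, 176, 176, 176, 176, 177, 176, 174, 141, 44, 14, 16, 15, 15, 15, 15, 16, 15, 16, 15, 15, 17, 17, 23, 26, 29, 33]
```

The lean holds, but the stripe shift (257 → 250) suggests about 18 degrees, less than the roughly 26 expected from the geometry. I'll go to the viewing pose and measure it with the fixed cameras.

>>> carry_out --deltas '[{"tx":0,"ty":0,"tz":0,"yaw":-9,"hand":255},{"tx":0,"ty":0,"tz":0,"yaw":-18,"hand":255},{"tx":0,"ty":0,"tz":0,"yaw":-28,"hand":255},{"tx":0,"ty":0,"tz":0.01,"yaw":-38,"hand":255},{"tx":0,"ty":0.01,"tz":0.03,"yaw":-48,"hand":255},{"tx":0,"ty":0.02,"tz":0.06,"yaw":-58,"hand":255},{"tx":0,"ty":0.03,"tz":0.09,"yaw":-68,"hand":255},{"tx":0.005,"ty":0.04,"tz":0.12,"yaw":-78,"hand":255},{"tx":0.01,"ty":0.05,"tz":0.14,"yaw":-86,"hand":255},{"tx":0.01,"ty":0.066,"tz":0.162,"yaw":-90,"hand":255}]'

```text
clock: 20.45
position: [0.5073, -0.0204, 0.2063]
ee_rot: [0.072, 0.707, -0.077, 0.699]
ft_force: [0.1, -0.5, -0.6]
opening: 0.0415
```

```bash
python3 shot.py p wrist scene top >/dev/null; python3 - <<'E'
from h import *
s=load('p_top')[1]; print(s['clock'],s['position'],s['opening'],s['ft_force']); delta(s,(.509,-.020,.211),77.5)
o=[]
for f in('p_scene','p_top'):
    x,y=map(int,proj(f,s['position'])); print(x,y)
    o.append(cv2.resize(load(f)[0]['color'][:,:,::-1][y-30:y+30,x-30:x+30],(400,400),interpolation=cv2.INTER_CUBIC))
cv2.imwrite('pics/p_crop.png',np.hstack(o))
E
```

```text
20.55 [ 0.50818269 -0.02136166  0.20659005] 0.041504573162078694 [-0.50917579 -0.43689913 -1.47159523]
A y [ 0.213  0.977 -0.008] jaw heading 77.7 d mm [-4.4  1.5  0.5] q6 -1.482
yaw 0.2
268 178
241 193
```

View pics/p_crop.png

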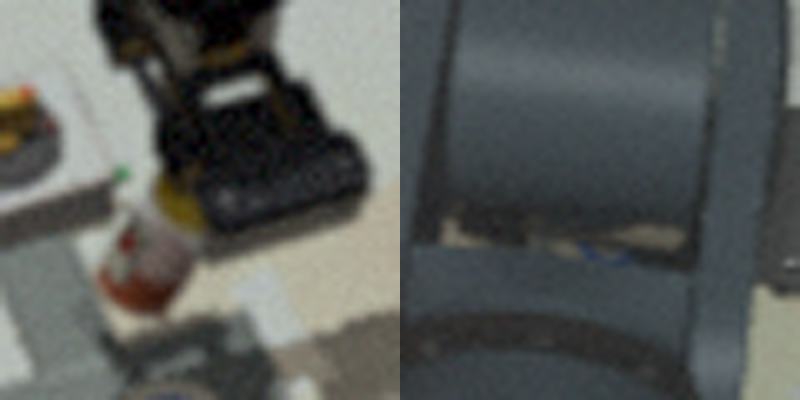

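View pics/p_scene.png

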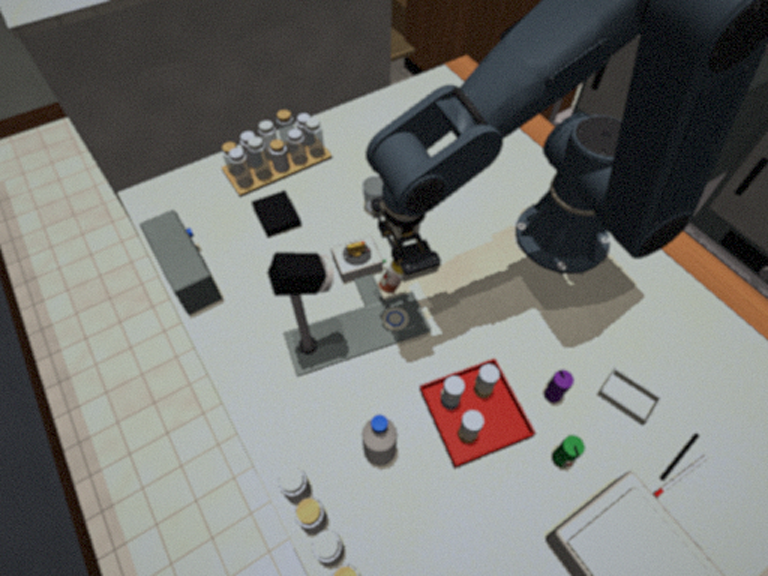

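```bash
python3 - <<'E'
from h import *
c,s=load('p_scene'); A=Ro.from_quat(s['ee_rot']).as_matrix(); p=s['position']
im=c['color'][:,:,::-1]; cv2.imwrite('pics/p_big.png',cv2.resize(im[165:205,245:285],(600,600),interpolation=cv2.INTER_CUBIC))
L=-A[:,2]*-1 # label dir = tool +z
up=-A[:,0]; piv=p+up*.019
for th in range(0,41,5):
    t=np.radians(th); ax=up*np.cos(t)-L*np.sin(t); lab=L*np.cos(t)+up*np.sin(t)
    foot=piv-ax*.078; sq=foot+ax*.032+lab*.02; 
    e=[((proj('p_scene',x)-[245,165]+.5)*15).round(0).tolist() for x in(foot,sq,foot+ax*.068,foot-A[:,1]*.02,foot+A[:,1]*.02,foot+lab*.02,foot-lab*.02)]
    print(th,e)
m,b=blobs('p_scene',(0,110,60),(14,255,255),3); print([x for x in b if 245<x[0][0]<285 and 160<x[0][1]<205])
E
```

```text
0 [[343.0, 362.0], [259.0, 307.0], [351.0, 180.0], [309.0, 291.0], [377.0, 434.0], [257.0, 389.0], [427.0, 335.0]]
5 [[314.0, 370.0], [242.0, 307.0], [347.0, 182.0], [280.0, 300.0], [348.0, 443.0], [229.0, 393.0], [398.0, 348.0]]
10 [[285.0, 377.0], [225.0, 306.0], [343.0, 182.0], [252.0, 306.0], [319.0, 450.0], [200.0, 396.0], [368.0, 359.0]]
15 [[257.0, 383.0], [210.0, 304.0], [339.0, 183.0], [223.0, 312.0], [290.0, 455.0], [173.0, 396.0], [339.0, 370.0]]
20 [[229.0, 387.0], [195.0, 301.0], [335.0, 184.0], [196.0, 315.0], [262.0, 459.0], [147.0, 395.0], [309.0, 378.0]]
25 [[202.0, 389.0], [181.0, 297.0], [332.0, 184.0], [169.0, 317.0], [235.0, 462.0], [123.0, 392.0], [279.0, 385.0]]
30 [[176.0, 389.0], [169.0, 292.0], [328.0, 184.0], [143.0, 317.0], [209.0, 462.0], [99.0, 387.0], [250.0, 390.0]]
35 [[150.0, 388.0], [158.0, 285.0], [325.0, 183.0], [118.0, 315.0], [184.0, 461.0], [78.0, 381.0], [222.0, 394.0]]
40 [[127.0, 384.0], [148.0, 278.0], [322.0, 183.0], [94.0, 312.0], [160.0, 458.0], [58.0, 373.0], [194.0, 396.0]]
[((np.float64(256.7), np.float64(183.7)), 3, [256, 183, 2, 2]), ((np.float64(257.6), np.float64(191.3)), 27, [253, 189, 10, 5])]
```

View pics/p_big.png

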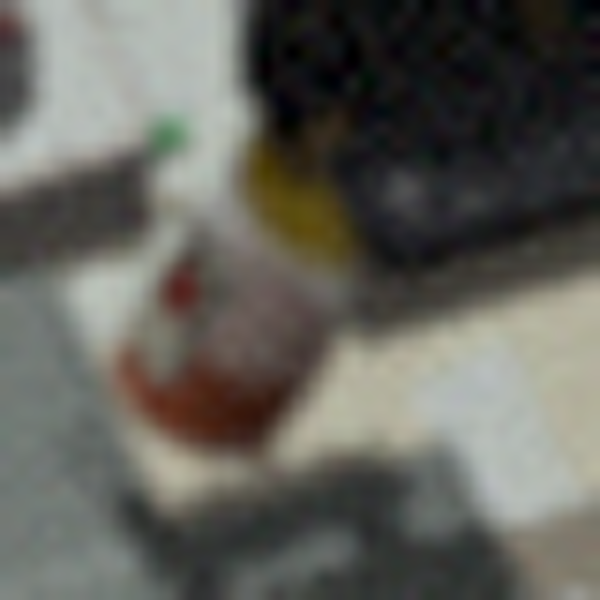

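In the enlarged scene view, the red square at (181,288) and the foot's bottom edge at (240,450) both match a 25 degree lean. A final small correction and settling.

>>> carry_out --deltas '[{"tx":-0.004,"ty":0.0015,"tz":0.0005,"yaw":0.2,"hand":255},{"tx":-0.005,"ty":0.0015,"tz":0.0005,"yaw":0.2,"hand":255},{"tx":-0.005,"ty":0.0015,"tz":0.0005,"yaw":0.2,"hand":255},{"tx":-0.005,"ty":0.0015,"tz":0.0005,"yaw":0.2,"hand":255},{"tx":-0.005,"ty":0.0015,"tz":0.0005,"yaw":0.2,"hand":255},{"tx":-0.005,"ty":0.0015,"tz":0.0005,"yaw":0.2,"hand":255}]'

```text
clock: 21.35
position: [0.5086, -0.0189, 0.2117]
ee_rot: [0.075, 0.706, -0.08, 0.699]
ft_force: [-0.1, 0.4, -1.2]
opening: 0.0416
```

```bash
python3 shot.py q scene wrist >/dev/null; python3 - <<'E'
from h import *
c,s=load('q_scene'); A=Ro.from_quat(s['ee_rot']).as_matrix(); p=s['position']; print(s['clock'],p,s['opening'],s['ft_force'],np.abs(s['dq']).max())
im=c['color'][:,:,::-1]; cv2.imwrite('pics/q_big.png',cv2.resize(im[140:205,225:290],(600,600),interpolation=cv2.INTER_CUBIC))
up=-A[:,0];L=A[:,2]; t=np.radians(25); ax=up*np.cos(t)-L*np.sin(t); lab=L*np.cos(t)+up*np.sin(t); C=p+up*.019-ax*.033
psi=np.radians(-12.5); vx=np.array([np.cos(psi)*np.cos(t),np.sin(psi)*np.cos(t),np.sin(t)])
print('centre',C,'off mm',(C-[.522,-.0225,.2])*1000,'label err deg',np.degrees(np.arccos(lab@vx)))
print('square pred',proj('q_scene',C-ax*.013+lab*.02)); m,b=blobs('q_scene',(0,110,60),(14,255,255),3); print([x[:2] for x in b if 245<x[0][0]<285 and 160<x[0][1]<205])
E
```

```text
21.35 [ 0.50857255 -0.01893706  0.21167198] 0.0415618212009387 [-0.07595863  0.42629774 -1.23053781] 0.0012066250422983985
centre [ 0.52206357 -0.0220431   0.20063409] off mm [0.06356748 0.4568973  0.63408954] label err deg 0.5474222761636092
square pred [257.24825972 184.06852543]
[((np.float64(257.3), np.float64(183.7)), 3), ((np.float64(258.5), np.float64(191.2)), 28)]
```

View pics/q_big.png

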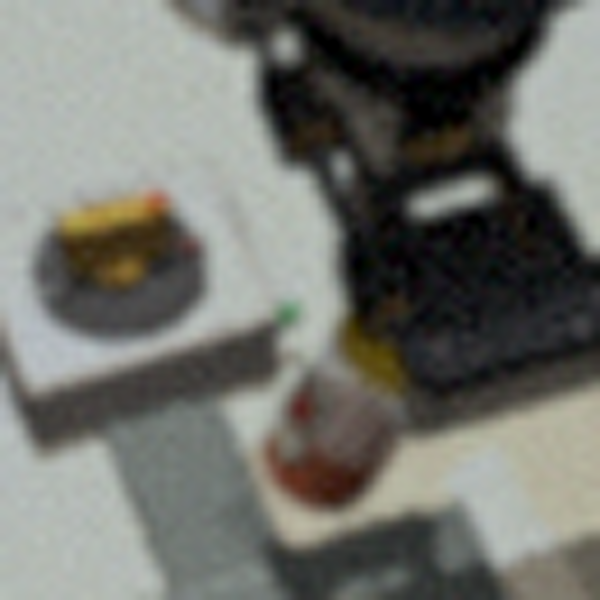

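View pics/q_wrist.png

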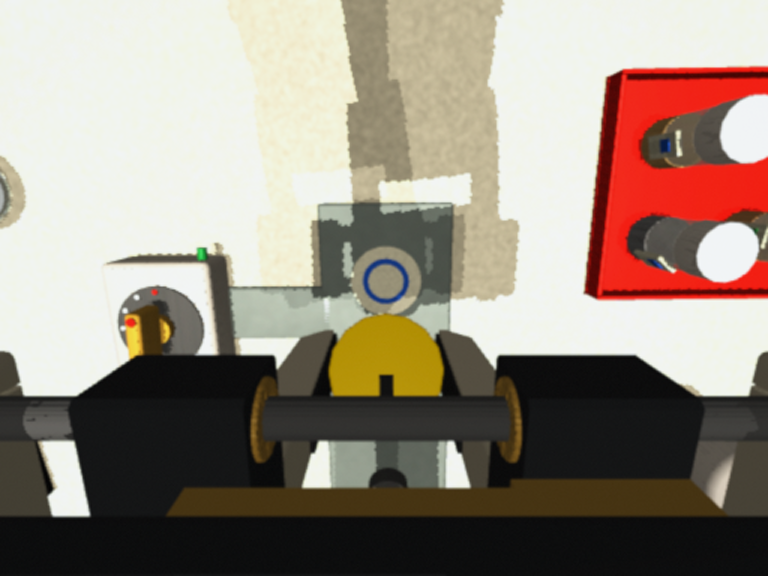

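The wrist view shows the key's dot at (130,322), with the stop mark at (154,292) visible. The tall wing is seen obliquely, so I check the key angle numerically before handing in.

```bash
python3 - <<'E'
from h import *
K=np.array([.511,-.215])
for f,lim in(('b_wrist',(220,290,100,210)),('f_wrist',(220,290,100,220)),('q_wrist',(60,140,180,240)),('q_scene',(225,262,140,180))):
    m,b=blobs(f,(0,150,70),(7,255,255),2)
    for x in b:
        if lim[0]<x[0][0]<lim[1] and lim[2]<x[0][1]<lim[3]:
            for z in(.085,.046):
                P=plane(f,x[0],z)[:2]-K; print(f,x[0],x[1],z,'r mm',round(np.linalg.norm(P)*1000,1),'heading',np.degrees(np.arctan2(P[1],P[0])).round(1))
E
```

```text
b_wrist (np.float64(251.0), np.float64(151.0)) 11 0.085 r mm 33.9 heading 166.9
b_wrist (np.float64(251.0), np.float64(151.0)) 11 0.046 r mm 30.4 heading 168.5
b_wrist (np.float64(252.5), np.float64(193.8)) 20 0.085 r mm 17.9 heading -16.7
b_wrist (np.float64(252.5), np.float64(193.8)) 20 0.046 r mm 27.6 heading -17.6
f_wrist (np.float64(258.2), np.float64(196.6)) 21 0.085 r mm 16.6 heading 164.3
f_wrist (np.float64(258.2), np.float64(196.6)) 21 0.046 r mm 26.6 heading 162.7
q_wrist (np.float64(102.5), np.float64(194.5)) 12 0.085 r mm 45.1 heading 139.0
q_wrist (np.float64(102.5), np.float64(194.5)) 12 0.046 r mm 30.1 heading 170.0
q_wrist (np.float64(86.3), np.float64(214.7)) 24 0.085 r mm 16.5 heading 166.6
q_wrist (np.float64(86.3), np.float64(214.7)) 24 0.046 r mm 25.7 heading -111.0
```

The key stands at heading about 165°, against −17° at the start. That is about 180° clockwise, still at the stop and not run back. Handing in.

```bash
python3 -c "
from station import ticket,sensors
print(ticket.job_done()); s=sensors.state(); print(s['clock'],s['position'],s['opening'])"
```

```text
the job is handed in; nothing more can be done
None
the job is handed in; nothing more can be done
```

I wound the timer to its stop and handed in the job with the yellow-capped bottle held at the viewing point. The hand-in reported no verdict, and the robot clock stood at about 21 s of the 72 s allowed.

- **Timer:** I wound the key about 180° in one continuous grip until it hit the stop, where the twisting force rose to about 1 N m and the fingers began to slip. At the end its red dot stood at a heading of about 165°, against −17° at the start, and it had not run back.
- **Bottle:** I gripped it by the cap and leaned it by pivoting it in a light grip against the outside of the tray wall. I then gripped it at 30 N and carried it to the viewing point.
- **Last checks:** The estimated bottle centre was within about 1 mm of the measured viewing point, and the label about 0.5° off. Both figures assume a 25° lean. The arm was still and the grip opening was 41.6 mm.
- **Disagreement on the lean:** An early estimate from the wrist camera gave about 18°. The scene camera, using the red square and the foot's edge, gave about 25°. I went with 25°, and either is inside the 15° tolerance.
- **Not checked:** I did not check from the images that the viewing light was lit. I did not measure the other bottles or bench items either; they looked undisturbed wherever they were in view.

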